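Hang the dial rack on both roller-catch hooks

TASK

Lift the slotted beech rack with the three enamel dials by its top rail and hang it on the stand: bring the steel pin at each end down into its hook and press gently past the sprung rollers until both pins are fully home, and check that both are home before you let go. The height of the hooks has been reset by hand, so feel for it and never force the rack. Leave it hanging upright and still, and do not disturb the other things on the bench.

Things in the scene. Friction and masses are not known exactly. Their poses are not given: they have to be found in the camera images.
- rack: Loose beech dial rack standing on the bench, 0.3 to 0.6 kg, 120 mm high, same either way round. Origin: centre of the underside. x thin way, y along the width, z up. Base 50 (x) x 220 (y) x 14 mm; three fixed 56 mm enamel dials up to 73 mm high. At each end a steel pin, 10 mm thick, sticks out along y from y = 110 to 150 mm, axis 80 mm above the origin; the centre of mass is below that.
- rack_rail (a point): Middle of the rack's top rail, 107.5 mm above the rack's origin: the place to grip it, across its thickness. Rail 16 mm thick (x), 220 mm long (y), from 95 to 120 mm above the rack's underside; open space below it down to the dials (73 mm). Axes as the rack's.
- stand: Fixed beech stand with two steel hooks. Origin: centre of the underside of its base board (100 x 400 x 12 mm). z up, y from hook to hook, x across the hook slots. Posts at y = +-176 mm, 32 x 26 mm, 200 mm high, inner faces at +-163 mm. A dark rod ties the hooks together 42 mm below and 50 mm behind (+x) the pins' home.
- hooks_mid (a point): Point on the stand midway between the hooks, 130 mm above its origin. Home (axis of a fully seated pin) is at x = 0, 15 mm below to 15 mm above this point, set by hand and not measured, both hooks alike. Hooks: upright slots open at the top, |y| = 123 to 161 mm, 12 mm wide in x, mouth flared to 33 mm with its rim 28 mm above home. Floor of hard steel: over 40 N between rack and stand is forcing.
- saddle_left (a joint): Brass saddle at the bottom of the hook on the stand's +y side, pushed down by the pin against a spring under 1 N: 0 m free, 0.004 m with the pin fully home; it first moves 4 mm above home. A sprung roller sticks into each slot from -x: a descending pin meets it 14 to 17 mm above home; passing it takes about 5 to 9 N per side, more than the rack's weight gives; then it keeps the pin in.
- saddle_right (a joint): The same saddle, with the same roller above it, in the hook on the stand's -y side: 0 m free, 0.004 m with the pin fully home.
- housing: Bystander: round brass ratchet housing, 80 mm across, 34 mm high. Origin under its centre.
- index_knob: Bystander: pearly white index knob, 32 mm across, 27 mm high. Origin under its centre.
- setting_key: Bystander: black iron T-shaped setting key lying flat, about 76 mm long, 8 mm thick. Origin under the middle of its shank.
- bezel: Bystander: bezel ring lying flat, 90 mm across, 8 mm high. Origin under its centre.

How it is judged:
On the way, in this order (a step that is already met when the one before it is completed fails the run):
1. the rack is lifted clear of the bench in the gripper (height (world z) of rack above 0.03 m and contact force between the fingers and rack above 0.5 N), for 0.2 s.
2. both pins are fully home in their hooks while the gripper still holds the rack (value of joint each of saddle_left, saddle_right above 0.003 m and x of rack in the frame of stand between -0.024 and 0.024 m and y of rack in the frame of stand between -0.014 and 0.014 m and angle between the y axis of rack and the y axis of stand, either way round below 0.08 rad and angle between rack's own z axis and vertical below 0.26 rad and contact force between the fingers and rack above 0.5 N), for 0.2 s.
At the end, for the whole second after the job is handed in: The rack hangs on the stand, let go and at rest, with both pins home (each saddle pressed down more than 3 of its 4 mm), centred between the posts (within 14 mm along y, 24 mm along x), parallel to the stand within 0.08 rad and upright within 0.26 rad (value of joint each of saddle_left, saddle_right above 0.003 m and x of rack in the frame of stand between -0.024 and 0.024 m and y of rack in the frame of stand between -0.014 and 0.014 m and angle between the y axis of rack and the y axis of stand, either way round below 0.08 rad and angle between rack's own z axis and vertical below 0.26 rad and linear speed of rack below 0.02 m/s and angular speed of rack below 0.2 rad/s); the robot touches nothing.
It fails at once if the rack is forced: more than 40 N between rack and stand (contact force between rack and stand above 40 N).
It fails at once if the housing is moved more than 20 mm (distance of housing from where it was at the start of the episode above 0.02 m).
It fails at once if the index knob is moved more than 20 mm (distance of index_knob from where it was at the start of the episode above 0.02 m).
It fails at once if the setting key is moved more than 20 mm (distance of setting_key from where it was at the start of the episode above 0.02 m).
It fails at once if the bezel is moved more than 20 mm (distance of bezel from where it was at the start of the episode above 0.02 m).
It also fails if it takes over 64 s, if anything falls off the work surface, if the arm or the gripper's body presses on something with over 40 N, if the wrist force passes 120 N, or if a joint passes its speed limit or range.

ROBOT

A 7-joint arm with a two-finger parallel gripper is mounted at the origin on the work surface. World frame = base frame: x ahead of the robot, y to its left, z up, the work surface at z = 0. Lengths are in m, angles in rad, forces in N, time in s.
With the tool pointing down it reaches from about 0.4 to 0.875 m from the base axis. Payload 19.3 kg.
Tool frame: the origin (TCP) lies on the centre line of the jaws, within the pads' length; the fingertips stand 8 mm ahead of it and the grasp point (between the pads) lies 11 mm behind it (bot.tip_extent is the distance from the TCP to the fingertips, in m); x points along the fingers, y is the direction in which the jaws open and shut, and the axes are right-handed (so a half turn about x gives the same grasp; the last joint's range is limited). The gripper opens to 85 mm and grips with 20 to 120 N. Pads are 22 mm wide; open, the fingers measure 114 mm over their backs; the gripper's body (76 mm by 85 mm) begins 54 mm behind the grasp point. The pads swing forward as they close: fully open they stand 13 mm farther back than shut.
Start: joints at [-1.364, 0.521, -0.036, 1.599, 0.021, 1.021, -0.113], TCP at [0.171, 0.601, 0.206] pointing down, gripper open.
Joint ranges: [-2.91, 2.91], [-0.3, 2.13], [-1.5, 1.42], [0.17, 2.43], [-1.26, 4.41], [0.16, 1.93], [-2.52, 2.52]. Speed limits (rad/s): [1.89, 1.89, 2.39, 2.39, 3.01, 3.01, 3.01].

INTERFACE

Orientations are given as [roll, pitch, yaw] about the fixed x, y, z axes, in that order (R = Rz(yaw) Ry(pitch) Rx(roll)).
In Python, from workcell import sensors, imaging, order, bot gives the robot as it stands.
- The arm moves only by the tool arm_command, never from a script. Its argument "commands" is a list of rows, each an object of numbers: "dx", "dy", "dz": the shift along the tool's x, y, z in cm; "twist": the turn about the tool's x in rad. A call has 1 to 12 rows; each row is the pose to reach, as a shift and turn from the pose measured when the call began, along the tool's axes at that moment; what a row does not reach only later rows make up. A row lasts 1/12 s, in which the tool goes at most 41.7 mm and 7.16 degrees, less where a joint would pass 70% of its speed; a pose out of reach is approached as far as the arm can. A call with a gripper value outside its range is refused whole. "grip" is the closure, from -1 (fully open) to 1 (shut), set as the call begins (left out, the last holds). The fingers move at their own pace and stop on an object; "squeeze" is the grip in N (left out, the last holds). Time passes only in rows, so rows that repeat a pose let the fingers close. It gives the time, the measured TCP pose, the force and the opening at its end, in the units of the state.
- sensors.observe(): the state, without advancing time (a new reading comes with each control period).
- imaging.grab_frame(name): name is "scene" or "top"; returns the picture (480x640x3 uint8, red, green, blue); there is no depth.
- imaging.camera_info(name): a dict with "fx", "fy", "cx", "cy" (pixels), "origin" and "attitude" of the camera in the world. Camera axes: x right, y down, z forward; pixel columns grow to the right and rows downward; lengths in m; the calibration is good to about 2 mm. A picture is of the moment at which its call begins. camera_info takes no time and is no camera call.
- order.job_done(): hands the job in, once; it reports no verdict.
The state is a dict: "clock": time; "qpos": joint angles; "qd": joint speeds; "joint_efforts": joint torques, N m; "position": TCP position; "tool_rot": TCP orientation; "force": force on the tool from outside, world axes, zero at the start; "moment": the same for the moment, N m; "grip_width": finger opening in m.
Only numpy, scipy, OpenCV 4.12 (cv2) and the standard library are available. Lean on these libraries where they do the work, as an engineer would, in place of code of your own. Each camera call takes 0.05 s, during which the arm holds its last target.

## Working session

There is one attempt and no reset: what is moved stays moved. The work goes in short steps, Python scripts to look and compute and a tool call to move; the robot and the scene stay as the last step left them, time stands still between calls to the robot, and variables do not carry over. Pictures are saved under pics/ and viewed, and the job is handed in when it is done.

Besides the shell and the picture viewer there is one more tool, called after "Request:" as name(argument=value, ...), one argument or row to a line, values as JSON. arm_command: Moves the arm, as the interface text tells. Its arguments: {"type":"object","properties":{"commands":{"type":"array"},"grip":{"type":"number"},"squeeze":{"type":"number"}},"required":["commands"]}

```bash
ls; mkdir -p pics; python3 - <<'E'
from workcell import sensors, imaging, order, bot
import cv2
for n in("scene","top"):
    im=imaging.grab_frame(n); cv2.imwrite(f"pics/{n}0.png",im[:,:,::-1]); print(n,imaging.camera_info(n))
print(sensors.observe()); print(bot.tip_extent, dir(bot))
E
```

```text
pics
scene {'fx': 507.3690401709137, 'fy': 507.3690401709137, 'cx': 328.37214091720057, 'cy': 236.11101911101795, 'origin': array([ 1.26401088, -0.2348679 ,  1.17862171]), 'attitude': array([-2.51912991,  0.01519614,  1.21004767])}
top {'fx': 475.11043603819024, 'fy': 475.11043603819024, 'cx': 313.21136519473805, 'cy': 234.34098909236803, 'origin': array([0.38971001, 0.01284757, 1.21249293]), 'attitude': array([-3.00484685e+00,  2.93168817e-03, -1.58793403e+00])}
{'clock': 0.1, 'qpos': array([-1.36420048,  0.52193421, -0.03631955,  1.59991614,  0.02120241,
        1.02111376, -0.11276918]), 'qd': array([-0.00091144, -0.00014585, -0.00097408,  0.00096899,  0.00102396,
       -0.00034329, -0.0002181 ]), 'joint_efforts': array([ 1.87941499e-03, -9.28484988e+01,  1.98362812e+00, -3.70523679e+01,
        1.82056054e-02,  5.51475881e-03, -2.53871463e-05]), 'position': array([0.17074988, 0.60089853, 0.20570846]), 'tool_rot': array([-1.49514721,  1.5698099 , -1.77192942]), 'force': array([0.0353478 , 0.05284567, 0.20812166]), 'moment': array([ 0.02952971,  0.0369636 , -0.02136947]), 'grip_width': 0.08501861427619319}
0.008 ['IKError', '__class__', '__delattr__', '__dict__', '__dir__', '__doc__', '__eq__', '__format__', '__ge__', '__getattribute__', '__getstate__', '__gt__', '__hash__', '__init__', '__init_subclass__', '__le__', '__lt__', '__module__', '__ne__', '__new__', '__reduce__', '__reduce_ex__', '__repr__', '__setattr__', '__sizeof__', '__str__', '__subclasshook__', '__weakref__', 'tip_extent']
```

View pics/scene0.png

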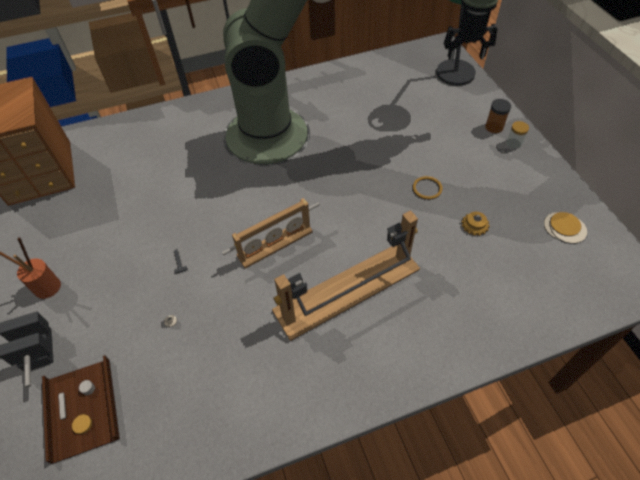

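View pics/top0.png

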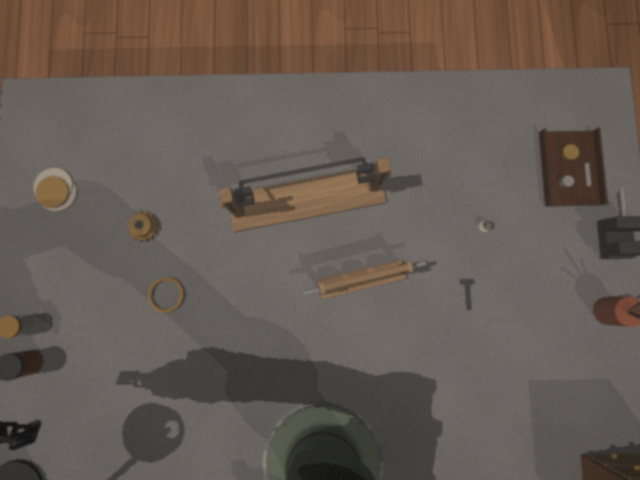

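The scene view shows the rack at about (275,235) and the stand at about (350,280), with the arm parked at top right. The top view has the rack at about (365,278) and the stand at about (305,190). Next I'll zoom in for precise points.

```bash
cat > h.py <<'E'
import numpy as np, cv2
from scipy.spatial.transform import Rotation as R
from workcell import sensors, imaging, order, bot
def proj(n,P):
    c=imaging.camera_info(n); M=R.from_euler('xyz',c['attitude']).as_matrix()
    q=(np.atleast_2d(P)-c['origin'])@M
    return np.c_[c['fx']*q[:,0]/q[:,2]+c['cx'],c['fy']*q[:,1]/q[:,2]+c['cy']]
def crop(src,x0,y0,w,h,s,out):
    im=cv2.imread(src)[y0:y0+h,x0:x0+w]; im=cv2.resize(im,None,fx=s,fy=s,interpolation=cv2.INTER_CUBIC)
    im=np.clip(im.astype(float)*1.6,0,255).astype('uint8')
    for i in range(0,w,10): cv2.putText(im,str(x0+i) if i%20==0 else '',(i*s,8),0,.3,(255,255,0)); cv2.line(im,(i*s,0),(i*s,4),(0,255,255))
    for i in range(0,h,10): cv2.putText(im,str(y0+i) if i%20==0 else '',(0,i*s+4),0,.3,(255,255,0)); cv2.line(im,(0,i*s),(4,i*s),(0,255,255))
    cv2.imwrite(out,im)
E
python3 - <<'E'
from h import *
crop('pics/top0.png',210,140,240,170,3,'pics/t1.png')
crop('pics/scene0.png',215,190,215,150,3,'pics/s1.png')
E
```

```text
(no output)
```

View pics/t1.png

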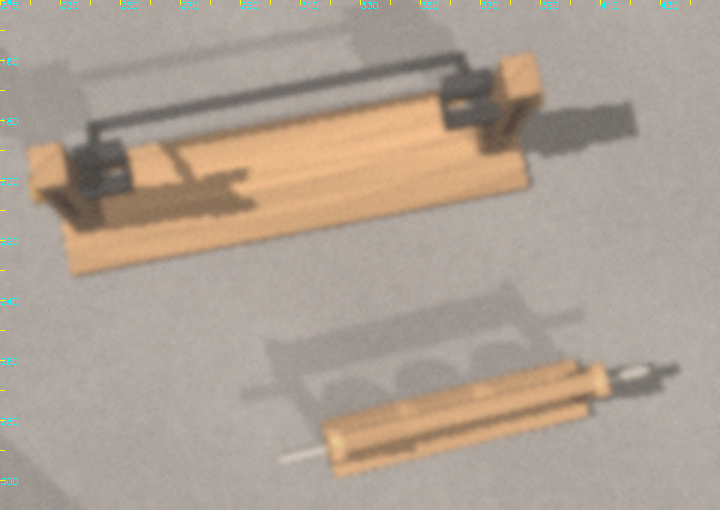

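View pics/s1.png

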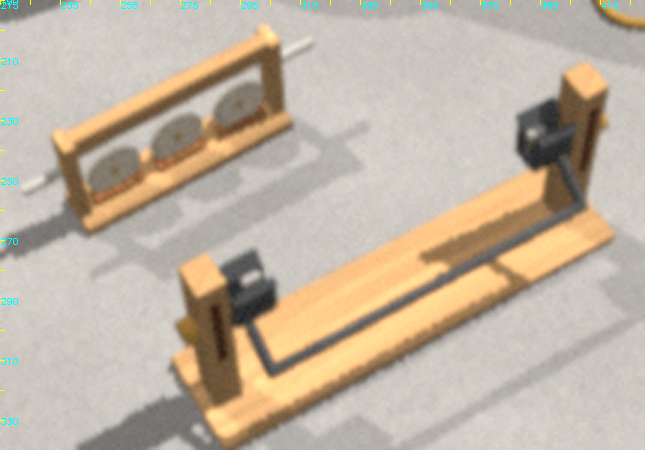

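```bash
cat > fit.py <<'E'
from h import *
from scipy.optimize import least_squares
def w(p,L):
    L=np.atleast_2d(L); c,s=np.cos(p[2]),np.sin(p[2])
    return np.c_[p[0]+c*L[:,0]-s*L[:,1],p[1]+s*L[:,0]+c*L[:,1],L[:,2]]
T=lambda x,y:(210+x/3,140+y/3); S=lambda x,y:(215+x/3,190+y/3)
stand=[('top',(-.05,.2,.012),T(75,274)),('top',(-.05,-.2,.012),T(530,186)),
('top',(.016,.189,.2),T(30,150)),('top',(.016,.163,.2),T(63,145)),('top',(.016,-.163,.2),T(498,60)),('top',(.016,-.189,.2),T(533,54)),('top',(-.016,-.189,.2),T(542,95)),('top',(-.016,-.163,.2),T(506,102)),
('scene',(.05,-.2,.012),S(223,437)),('scene',(.05,.2,.012),S(614,233)),('scene',(-.05,-.2,.012),S(176,360)),
('scene',(-.016,-.189,.2),S(180,265)),('scene',(-.016,-.163,.2),S(212,255)),('scene',(.016,-.163,.2),S(228,285)),('scene',(.016,-.189,.2),S(195,298)),
('scene',(-.016,.163,.2),S(563,72)),('scene',(-.016,.189,.2),S(587,62)),('scene',(.016,.189,.2),S(607,90)),('scene',(.016,.163,.2),S(580,98))]
rack=[('top',(-.025,.11,.014),T(335,475)),('top',(-.025,-.11,.014),T(592,413)),('top',(0,.15,.08),T(280,459)),('top',(0,-.15,.08),T(648,371)),('top',(.025,.11,.014),T(325,421)),
('scene',(.025,-.11,0),S(92,232)),('scene',(.025,.11,.0),S(292,125)),('scene',(0,-.15,.08),S(25,189)),('scene',(0,.15,.08),S(312,42))]
if __name__=='__main__':
  for nm,D,p0 in(('stand',stand,(.55,.05,.17)),('rack',rack,(.4,-.05,.17))):
    def f(p):return np.concatenate([(proj(n,w(p,l))[0]-u) for n,l,u in D])
    r=least_squares(f,p0,loss='soft_l1'); print(nm,r.x.round(4)); print(f(r.x).reshape(-1,2).round(1).tolist())
E
python3 fit.py
```

```text
stand [0.6488 0.0307 0.1775]
[[-2.2, 0.8], [-0.8, 0.3], [-2.1, -0.4], [-1.4, -1.0], [-0.3, -0.8], [-0.4, -1.0], [-0.2, -0.8], [0.2, -0.9], [-0.2, 3.8], [-0.0, 0.2], [-2.9, -1.5], [-2.0, 0.3], [-2.4, -1.5], [-1.0, -1.0], [-0.4, -0.0], [-1.5, 0.1], [-0.8, -0.9], [0.3, -1.5], [0.6, 0.3]]
rack [ 0.4385 -0.1059  0.2194]
[[-0.3, 1.1], [-0.9, 1.0], [-0.5, 0.0], [-0.8, -0.3], [-1.7, -0.4], [-1.7, 1.9], [-0.4, 1.4], [-2.0, 0.5], [-0.9, -0.2]]
```

```bash
cat >> h.py <<'E'
def boxl(cx,cy,z0,z1,dx,dy):
    P=[(cx+a*dx/2,cy+b*dy/2,z) for z in(z0,z1) for a,b in((-1,-1),(1,-1),(1,1),(-1,1))]
    return [(P[i],P[j]) for i,j in((0,1),(1,2),(2,3),(3,0),(4,5),(5,6),(6,7),(7,4),(0,4),(1,5),(2,6),(3,7))]
STAND=boxl(0,0,0,.012,.1,.4)+boxl(0,.176,.012,.2,.032,.026)+boxl(0,-.176,.012,.2,.032,.026)
RACK=boxl(0,0,0,.014,.05,.22)+boxl(0,0,.095,.12,.016,.22)+boxl(0,.13,.075,.085,.01,.04)+boxl(0,-.13,.075,.085,.01,.04)
def overlay(src,n,items,x0,y0,ww,hh,s,out,off=(0,0)):
    from fit import w
    crop(src,x0,y0,ww,hh,s,out); im=cv2.imread(out)
    for p,L,col in items:
        for a,b in L:
            q=(proj(n,w(p,[a,b]))+off-(x0,y0)+.5)*s
            cv2.line(im,*[tuple(map(int,v.round())) for v in q],col,1,cv2.LINE_AA)
    cv2.imwrite(out,im)
E
cat > ov.py <<'E'
from h import *
I=[((.6488,.0307,.1775),STAND,(0,255,0)),((.4385,-.1059,.2194),RACK,(255,0,255))]
overlay('pics/top0.png','top',I,210,140,240,170,3,'pics/t2.png')
overlay('pics/scene0.png','scene',I,215,190,215,150,3,'pics/s2.png')
E
python3 ov.py
```

```text
(no output)
```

View pics/t2.png

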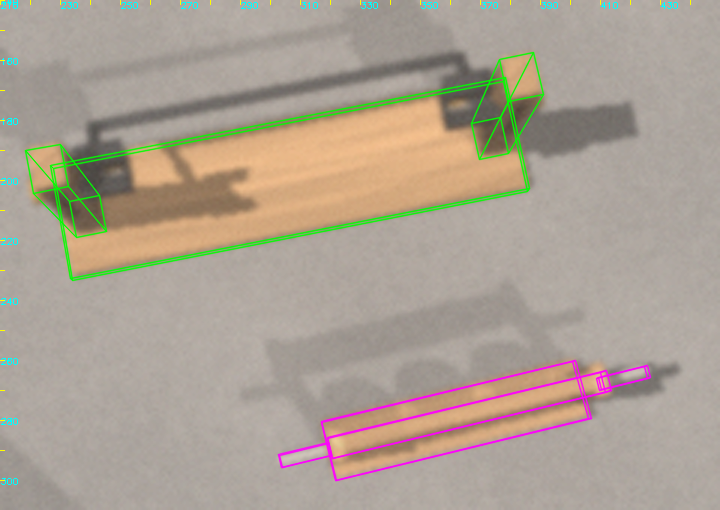

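View pics/s2.png

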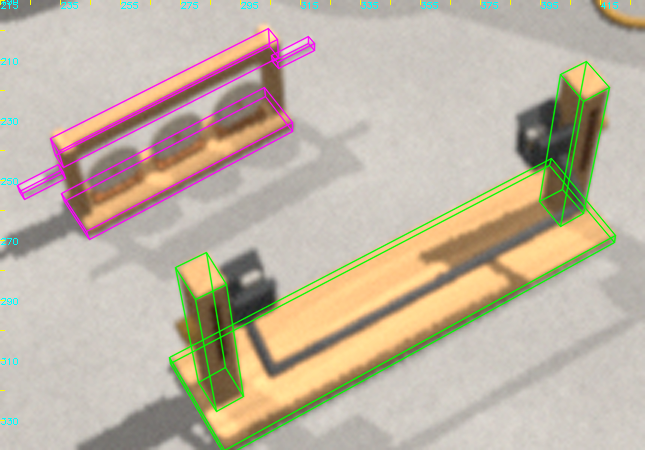

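```bash
cat > fit2.py <<'E'
import h; from h import *
from fit import stand,rack,w
from scipy.optimize import least_squares
C={n:imaging.camera_info(n) for n in('top','scene')}
def pr(n,P,d):
    c=C[n]; M=R.from_euler('xyz',c['attitude']).as_matrix()@R.from_rotvec(d[3:]).as_matrix()
    q=(np.atleast_2d(P)-c['origin']-d[:3])@M
    return np.c_[c['fx']*q[:,0]/q[:,2]+c['cx'],c['fy']*q[:,1]/q[:,2]+c['cy']]
# drop the doubtful stand corner
st=[d for i,d in enumerate(stand) if i not in(8,)]
def f(x):
    d={'top':x[6:12],'scene':x[12:18]}
    a=[(pr(n,w(x[:3],l),d[n])[0]-u)/.7 for n,l,u in st]+[(pr(n,w(x[3:6],l),d[n])[0]-u)/.7 for n,l,u in rack]
    return np.concatenate(a+[x[6:]/np.tile([.002]*3+[.002]*3,2)])
r=least_squares(f,[.6488,.0307,.1775,.4385,-.1059,.2194]+[0]*12,loss='soft_l1')
J=r.jac; cov=np.linalg.inv(J.T@J)
print(r.x[:6].round(4),np.sqrt(np.diag(cov))[:6].round(4)); print(r.x[6:].reshape(-1,3).round(4))
print((f(r.x)[:-12]*.7).reshape(-1,2).round(1).tolist())
np.save('cal.npy',r.x)
E
python3 fit2.py
```

```text
[ 0.6485  0.0317  0.1796  0.4376 -0.1046  0.2192] [0.0024 0.0028 0.0036 0.0026 0.003  0.0063]
[[-0.0001  0.0008  0.0057]
 [-0.0006 -0.0021  0.    ]
 [ 0.0001 -0.0008  0.0024]
 [-0.0001 -0.0007 -0.0001]]
[[-0.8, 1.1], [-0.1, 0.4], [-0.6, 0.2], [0.1, -0.4], [0.3, -0.4], [0.2, -0.6], [0.3, -0.5], [0.8, -0.5], [0.7, 0.2], [-1.8, -1.3], [-0.8, 0.6], [-1.2, -1.3], [0.2, -0.8], [0.9, 0.2], [-0.7, 0.3], [-0.1, -0.8], [1.1, -1.3], [1.4, 0.5], [0.5, 1.1], [-0.5, 1.2], [0.3, 0.1], [-0.5, -0.1], [-0.9, -0.3], [-0.5, 1.8], [0.6, 1.4], [-0.7, 0.4], [0.2, -0.2]]
```

```bash
cat >> h.py <<'E'
def plan(xyz,yaw):
    """shift (cm, tool axes) + twist so TCP at xyz, tool x down, jaw axis (tool y) along world yaw (mod pi)"""
    s=sensors.observe(); M=R.from_euler('xyz',s['tool_rot']).as_matrix()
    d=(np.array(xyz)-s['position'])@M*100
    cur=np.arctan2(M[1,1],M[0,1]); dy=(yaw-cur+np.pi/2)%np.pi-np.pi/2
    print('shift cm',d.round(2),'cur jaw yaw',round(cur,4),'twist',round(-dy,4),'tool x',M[:,0].round(4))
def st():
    s=sensors.observe(); print('t',round(s['clock'],2),'pos',s['position'].round(4),'F',s['force'].round(2),'M',s['moment'].round(2),'w',round(s['grip_width'],4),'q',s['qpos'].round(2))
E
python3 - <<'E'
from h import *
st()
plan((.40,.30,.206),.219); plan((.4375,-.105,.206),.219)
E
```

```text
t 0.1 pos [0.1707 0.6009 0.2057] F [0.04 0.05 0.21] M [ 0.03  0.04 -0.02] w 0.085 q [-1.36  0.52 -0.04  1.6   0.02  1.02 -0.11]
shift cm [ -0.   -22.68  30.27] cur jaw yaw 1.294 twist 1.075 tool x [-2.e-04 -1.e-03 -1.e+00]
shift cm [ 3.000e-02 -6.061e+01  4.495e+01] cur jaw yaw 1.294 twist 1.075 tool x [-2.e-04 -1.e-03 -1.e+00]
```

Request:
arm_command(
  commands=[
    {"dy": -22.7, "dz": 30.3, "twist": 1.075},
    {"dy": -22.7, "dz": 30.3, "twist": 1.075},
    {"dy": -22.7, "dz": 30.3, "twist": 1.075},
    {"dy": -22.7, "dz": 30.3, "twist": 1.075},
    {"dy": -22.7, "dz": 30.3, "twist": 1.075},
    {"dy": -22.7, "dz": 30.3, "twist": 1.075},
    {"dy": -22.7, "dz": 30.3, "twist": 1.075},
    {"dy": -22.7, "dz": 30.3, "twist": 1.075},
    {"dy": -22.7, "dz": 30.3, "twist": 1.075},
    {"dy": -22.7, "dz": 30.3, "twist": 1.075},
    {"dy": -22.7, "dz": 30.3, "twist": 1.075},
    {"dy": -22.7, "dz": 30.3, "twist": 1.075},
  ],
  grip=-1,
)

```text
validation failed for argument at $.co...
```

```bash
python3 -c "
from h import *
st();plan((.4375,-.105,.18),.219)"
```

```text
t 0.1 pos [0.1707 0.6009 0.2057] F [0.04 0.05 0.21] M [ 0.03  0.04 -0.02] w 0.085 q [-1.36  0.52 -0.04  1.6   0.02  1.02 -0.11]
shift cm [  2.63 -60.61  44.95] cur jaw yaw 1.294 twist 1.075 tool x [-2.e-04 -1.e-03 -1.e+00]
```

Request:
arm_command(
  commands=[
    {"dx": 0, "dy": -2, "dz": 2.7, "twist": 0.1},
    {"dx": 0, "dy": -4, "dz": 5.4, "twist": 0.2},
  ],
  grip=-1,
)

```text
clock: 0.27
position: [0.2109, 0.5474, 0.2049]
tool_rot: [-1.669, 1.569, -2.147]
force: [1.3, 0.7, -0.1]
grip_width: 0.0859
```

```bash
python3 -c "
from h import *
st();plan((.40,.28,.206),.219)"
```

```text
t 0.27 pos [0.2109 0.5474 0.2049] F [ 1.26  0.65 -0.09] M [-0.06  0.    0.05] w 0.0859 q [-1.32  0.46  0.02  1.71 -0.01  0.98 -0.2 ]
shift cm [ -0.09 -15.03  29.09] cur jaw yaw 1.0924 twist 0.8734 tool x [-0.0011 -0.0017 -1.    ]
```

Request:
arm_command(
  commands=[
    {"dx": -0.1, "dy": -1.9, "dz": 3.6, "twist": 0.11},
    {"dx": -0.1, "dy": -3.8, "dz": 7.3, "twist": 0.22},
    {"dx": -0.1, "dy": -5.6, "dz": 10.9, "twist": 0.33},
    {"dx": -0.1, "dy": -7.5, "dz": 14.5, "twist": 0.44},
    {"dx": -0.1, "dy": -9.4, "dz": 18.2, "twist": 0.55},
    {"dx": -0.1, "dy": -11.3, "dz": 21.8, "twist": 0.66},
    {"dx": -0.1, "dy": -13.1, "dz": 25.5, "twist": 0.77},
    {"dx": -0.1, "dy": -15, "dz": 29.1, "twist": 0.873},
  ],
)

```text
clock: 0.93
position: [0.401, 0.2784, 0.2062]
tool_rot: [-0.794, 1.569, -2.15]
force: [0.5, 1.3, -0.7]
grip_width: 0.0855
```

```bash
python3 -c "
from h import *
st();plan((.4375,-.105,.19),.219)"
```

```text
t 0.93 pos [0.401  0.2784 0.2062] F [ 0.5   1.31 -0.66] M [ 0.01 -0.    0.03] w 0.0855 q [-0.97  0.32  0.31  1.96 -0.12  0.88 -0.39]
shift cm [ 1.68 -4.58 38.24] cur jaw yaw 0.2141 twist -0.0049 tool x [-0.001  -0.0015 -1.    ]
```

Request:
arm_command(
  commands=[
    {"dx": 0.1, "dy": -0.4, "dz": 3.5, "twist": 0},
    {"dx": 0.3, "dy": -0.8, "dz": 7, "twist": 0},
    {"dx": 0.5, "dy": -1.2, "dz": 10.5, "twist": 0},
    {"dx": 0.6, "dy": -1.6, "dz": 14, "twist": 0},
    {"dx": 0.8, "dy": -2.1, "dz": 17.5, "twist": 0},
    {"dx": 0.9, "dy": -2.5, "dz": 21, "twist": 0},
    {"dx": 1.1, "dy": -2.9, "dz": 24.5, "twist": 0},
    {"dx": 1.2, "dy": -3.3, "dz": 28, "twist": 0},
    {"dx": 1.4, "dy": -3.8, "dz": 31.5, "twist": 0},
    {"dx": 1.6, "dy": -4.2, "dz": 35, "twist": -0.005},
    {"dx": 1.7, "dy": -4.6, "dz": 38.2, "twist": -0.005},
    {"dx": 1.7, "dy": -4.6, "dz": 38.2, "twist": -0.005},
  ],
)

```text
clock: 1.93
position: [0.4369, -0.1103, 0.1898]
tool_rot: [-0.421, 1.567, -1.779]
force: [-1.3, -0.3, -1.0]
grip_width: 0.0854
```

```bash
python3 -c "
from h import *
st();plan((.4375,-.105,.098),.219)
for n in('top','scene'): cv2.imwrite(f'pics/{n}1.png',imaging.grab_frame(n)[:,:,::-1])
crop('pics/scene1.png',200,120,180,160,4,'pics/s3.png');crop('pics/top1.png',260,200,200,130,4,'pics/t3.png')"
```

```text
t 1.93 pos [ 0.4369 -0.1103  0.1898] F [-1.28 -0.3  -1.03] M [-0.   -0.01 -0.01] w 0.0854 q [-0.28  0.29  0.48  2.08 -0.18  0.81  0.52]
shift cm [ 9.18  0.19 -0.53] cur jaw yaw 0.2129 twist -0.0061 tool x [-7.0e-04 -3.4e-03 -1.0e+00]
```

View pics/s3.png

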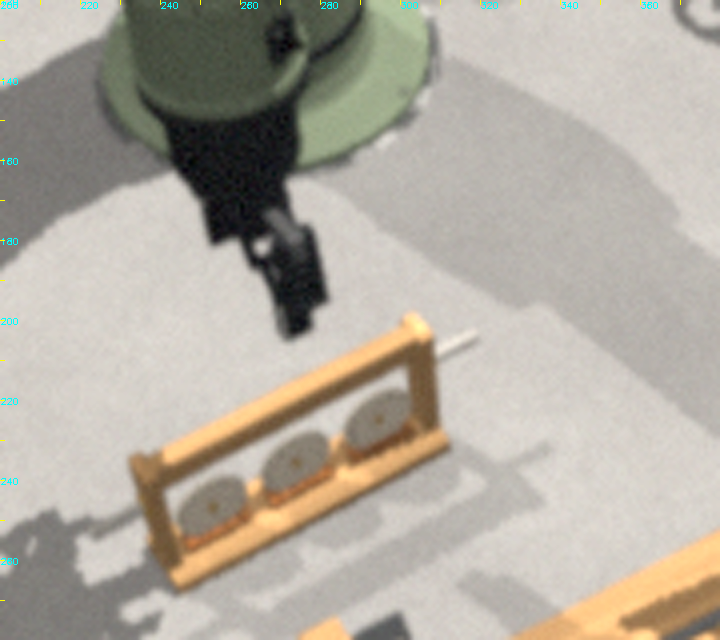

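View pics/t3.png

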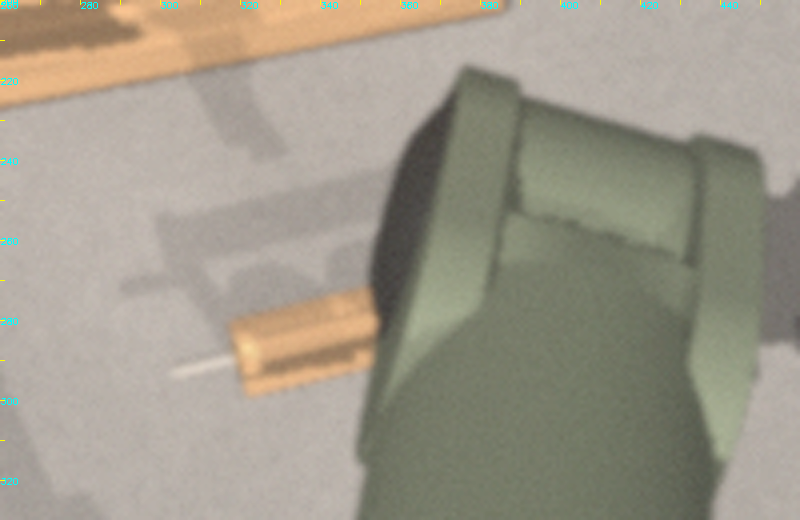

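The gripper is above the middle of the rail (fingertips at scene pixel (272,200)). The rack has not moved, so I'm going down.

Request:
arm_command(
  commands=[
    {"dx": 1, "dy": 0.2, "dz": -0.5, "twist": -0.006},
    {"dx": 3, "dy": 0.2, "dz": -0.5, "twist": -0.006},
    {"dx": 5, "dy": 0.2, "dz": -0.5, "twist": -0.006},
    {"dx": 6.5, "dy": 0.2, "dz": -0.5, "twist": -0.006},
    {"dx": 8, "dy": 0.2, "dz": -0.5, "twist": -0.006},
    {"dx": 9, "dy": 0.2, "dz": -0.5, "twist": -0.006},
    {"dx": 9.2, "dy": 0.2, "dz": -0.5, "twist": -0.006},
    {"dx": 9.2, "dy": 0.2, "dz": -0.5, "twist": -0.006},
  ],
)

```text
clock: 2.7
position: [0.4374, -0.1, 0.0973]
tool_rot: [-1.247, 1.568, -2.595]
force: [-0.3, -1.0, 0.5]
grip_width: 0.0853
```

```bash
python3 -c "
from h import *
st();plan((.4375,-.105,.098),.219)
for n in('scene',): cv2.imwrite(f'pics/{n}2.png',imaging.grab_frame(n)[:,:,::-1])
crop('pics/scene2.png',200,150,150,130,5,'pics/s4.png')"
```

```text
t 2.7 pos [ 0.4374 -0.1     0.0973] F [-0.32 -1.05  0.51] M [-0.   -0.04 -0.01] w 0.0853 q [-0.21  0.45  0.38  2.16 -0.3   0.58  0.62]
shift cm [-0.07 -0.1   0.49] cur jaw yaw 0.2231 twist 0.0041 tool x [-0.0026 -0.0016 -1.    ]
```

View pics/s4.png

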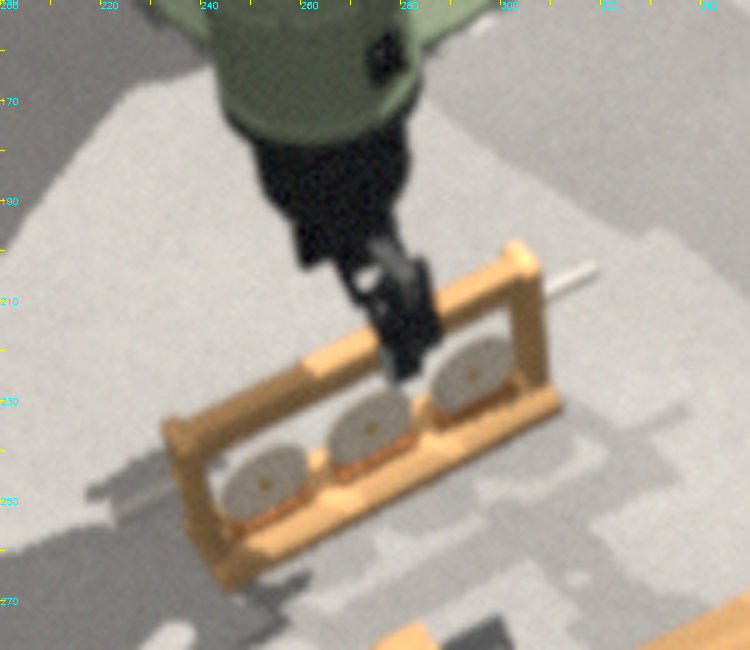

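Request:
arm_command(
  commands=[
    {"dx": -0.05, "dy": -0.05, "dz": 0.5, "twist": 0.004},
    {"dx": -0.05, "dy": -0.05, "dz": 0.5, "twist": 0.004},
    {"dx": -0.05, "dy": -0.05, "dz": 0.5, "twist": 0.004},
  ],
)

```text
clock: 3.0
position: [0.4388, -0.1054, 0.099]
tool_rot: [-0.491, 1.569, -1.844]
force: [-0.6, -0.3, 0.5]
grip_width: 0.0855
```

Request:
arm_command(
  commands=[
    {"dx": 0, "dy": 0, "dz": 0, "twist": 0},
    {"dx": 0, "dy": 0, "dz": 0, "twist": 0},
    {"dx": 0, "dy": 0, "dz": 0, "twist": 0},
    {"dx": 0, "dy": 0, "dz": 0, "twist": 0},
    {"dx": 0, "dy": 0, "dz": 0, "twist": 0},
    {"dx": 0, "dy": 0, "dz": 0, "twist": 0},
    {"dx": 0, "dy": 0, "dz": 0, "twist": 0},
    {"dx": 0, "dy": 0, "dz": 0, "twist": 0},
    {"dx": 0, "dy": 0, "dz": 0, "twist": 0},
    {"dx": 0, "dy": 0, "dz": 0, "twist": 0},
  ],
  grip=1,
  squeeze=60,
)

```text
clock: 3.83
position: [0.4388, -0.1054, 0.0989]
tool_rot: [-0.492, 1.569, -1.844]
force: [1.6, 0.7, -0.5]
grip_width: 0.0001
```

```bash
python3 -c "
from h import *
st();plan((.4375,-.105,.098),.219)"
```

```text
t 3.83 pos [ 0.4388 -0.1054  0.0989] F [ 1.62  0.75 -0.49] M [-0.03  0.07  0.03] w 0.0001 q [-0.2   0.45  0.39  2.15 -0.3   0.58  0.62]
shift cm [ 0.09 -0.12 -0.07] cur jaw yaw 0.2185 twist -0.0005 tool x [-5.0e-04 -1.7e-03 -1.0e+00]
```

```bash
python3 -c "
from h import *
for n in('top','scene'): cv2.imwrite(f'pics/{n}5.png',imaging.grab_frame(n)[:,:,::-1])
crop('pics/scene5.png',200,150,150,130,5,'pics/s5.png');crop('pics/top5.png',260,200,200,130,4,'pics/t5.png')"
```

```text
(no output)
```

View pics/s5.png

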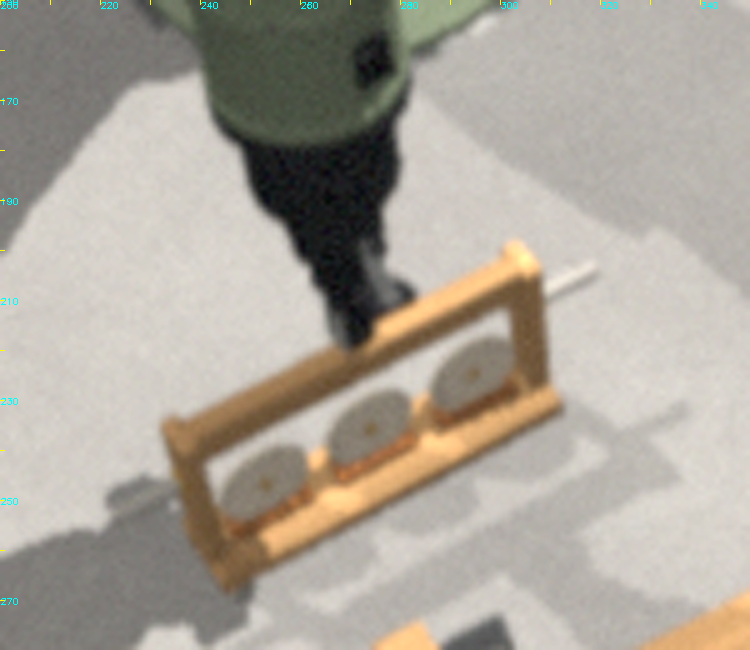

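View pics/t5.png

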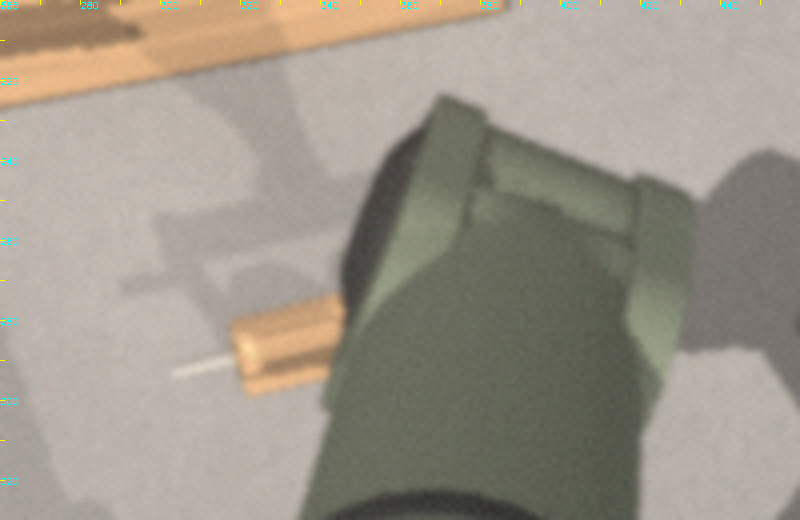

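```bash
python3 -c "
from h import *
P=[(.4388,-.1054,.091),(.4388,-.1054,.0989),(.4388,-.1054,.12)]
print(proj('scene',P),proj('top',P)); 
P=[(.4369+.04*np.cos(.219)*s,-.1103+.04*np.sin(.219)*s,.182) for s in(1,-1)]
print(proj('scene',P))"
```

```text
[[271.17263145 225.36605869]
 [270.85700945 223.59202072]
 [269.99918621 218.77039559]] [[364.51081275 277.78714164]
 [364.86265123 277.63248711]
 [365.82716461 277.20852451]]
[[273.05961799 214.15687373]
 [257.73950571 193.88548146]]
```

```bash
cat > ov2.py <<'E'
from h import *
I=[((.4375,-.105,.2192),RACK,(255,0,255)),((.4388,-.1054,.2185),boxl(0,0,.091,.14,.02,.022),(0,255,0))]
overlay('pics/scene5.png','scene',I,230,170,90,80,8,'pics/s6.png')
E
python3 ov2.py; python3 -c "
from h import *
crop('pics/scene5.png',230,170,90,80,8,'pics/s7.png')"
```

```text
(no output)
```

View pics/s6.png

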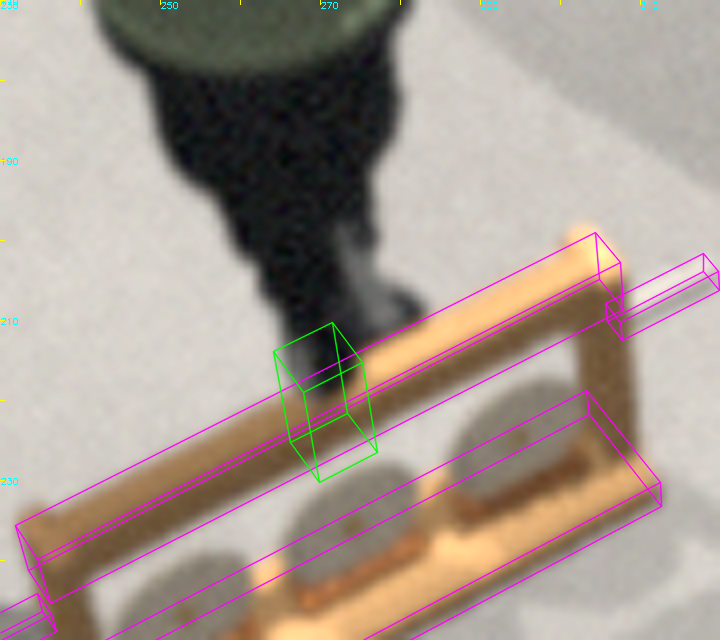

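View pics/s7.png

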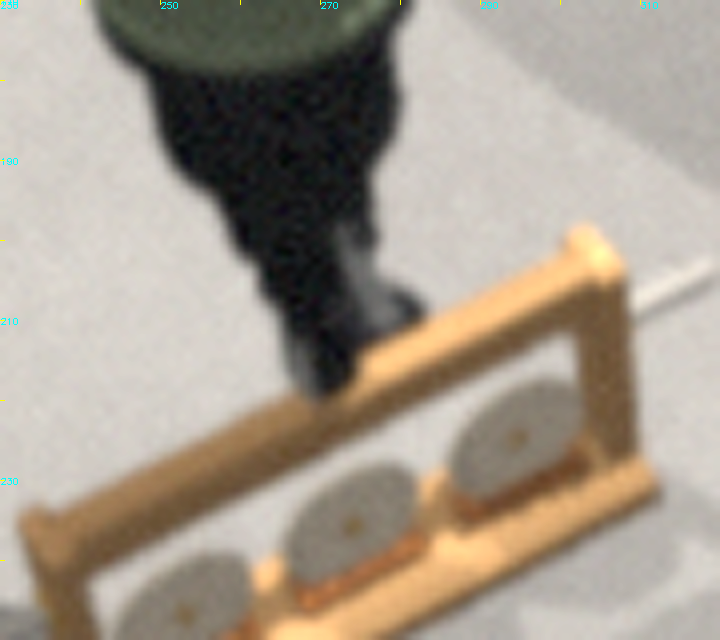

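```bash
python3 - <<'E'
from h import *
crop('pics/scene0.png',420,0,120,100,6,'pics/g0.png')
def tips(p,yaw,n='scene'):
    for dz in (0.005,.033):
        P=[(p[0]+s*.05*np.cos(yaw),p[1]+s*.05*np.sin(yaw),p[2]+dz) for s in(1,-1)]
        print(dz,proj(n,P).round(1).tolist())
tips((.1707,.6009,.2057),1.294); tips((.4369,-.1103,.1898),.213); tips((.4374,-.1,.0973),.223)
E
```

```text
0.005 [[479.0, 68.1], [446.7, 70.2]]
0.033 [[481.1, 60.2], [448.3, 62.3]]
0.005 [[274.4, 213.7], [255.3, 188.1]]
0.033 [[273.2, 206.5], [253.9, 180.8]]
0.005 [[282.0, 234.4], [263.4, 209.7]]
0.033 [[281.0, 228.1], [262.1, 203.2]]
```

View pics/g0.png

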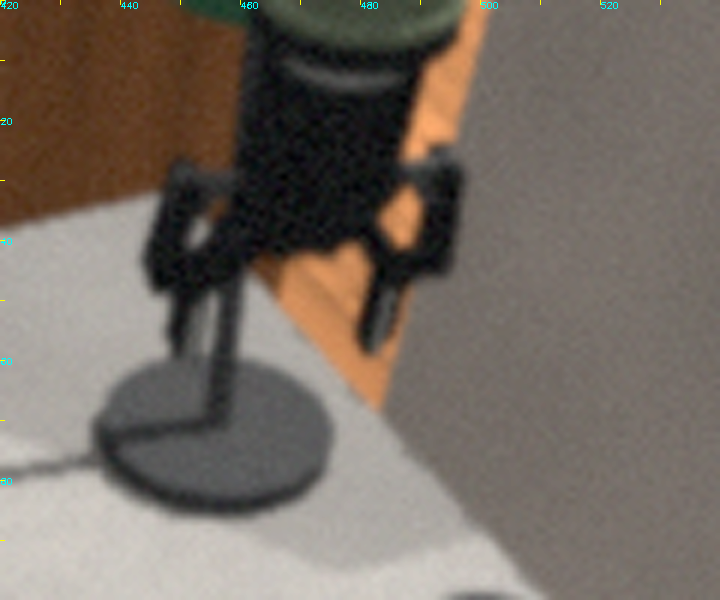

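The closed fingertips appear at (270,219), on top of the rail rather than around it. That puts them about 29 mm higher than the reported TCP height implies, and both earlier views agree. I'll check by a light touch, going down 2 mm.

Request:
arm_command(
  commands=[
    {"dx": 0.1, "dy": 0, "dz": 0, "twist": 0},
    {"dx": 0.2, "dy": 0, "dz": 0, "twist": 0},
    {"dx": 0.2, "dy": 0, "dz": 0, "twist": 0},
  ],
)

```text
clock: 4.18
position: [0.4387, -0.1054, 0.0968]
tool_rot: [-0.621, 1.569, -1.974]
force: [-0.4, 0.5, 0.2]
grip_width: 0.0
```

Request:
arm_command(
  commands=[
    {"dx": 0.1, "dy": 0, "dz": 0, "twist": 0},
    {"dx": 0.2, "dy": 0, "dz": 0, "twist": 0},
    {"dx": 0.2, "dy": 0, "dz": 0, "twist": 0},
  ],
)

```text
clock: 4.43
position: [0.4388, -0.1054, 0.095]
tool_rot: [-0.581, 1.569, -1.933]
force: [-1.3, 0.7, 7.4]
grip_width: 0.0003
```

Request:
arm_command(
  commands=[
    {"dx": 0.1, "dy": 0, "dz": 0, "twist": 0},
    {"dx": 0.2, "dy": 0, "dz": 0, "twist": 0},
    {"dx": 0.2, "dy": 0, "dz": 0, "twist": 0},
  ],
)

```text
clock: 4.68
position: [0.4394, -0.1053, 0.0948]
tool_rot: [1.409, 1.569, 0.056]
force: [-13.0, 5.4, 61.5]
grip_width: -0.0002
```

Contact is confirmed: the tip touches the rail top (120 mm) at a reported z of 0.095, so the true height is about 33 mm above nominal. The arm is also very stiff, about 27 N/mm. Backing off, opening, then going down properly.

Request:
arm_command(
  commands=[
    {"dx": -1, "dy": 0, "dz": 0, "twist": 0},
    {"dx": -3, "dy": 0, "dz": 0, "twist": 0},
    {"dx": -5, "dy": 0, "dz": 0, "twist": 0},
    {"dx": -5, "dy": 0, "dz": 0, "twist": 0},
  ],
)

```text
clock: 5.02
position: [0.4406, -0.1056, 0.1474]
tool_rot: [1.368, 1.566, 0.014]
force: [0.5, 0.3, -0.1]
grip_width: -0.0005
```

Request:
arm_command(
  commands=[
    {"dx": 0, "dy": 0, "dz": 0, "twist": 0},
    {"dx": 0, "dy": 0, "dz": 0, "twist": 0},
    {"dx": 0, "dy": 0, "dz": 0, "twist": 0},
    {"dx": 0, "dy": 0, "dz": 0, "twist": 0},
    {"dx": 0, "dy": 0, "dz": 0, "twist": 0},
    {"dx": 0, "dy": 0, "dz": 0, "twist": 0},
    {"dx": 0, "dy": 0, "dz": 0, "twist": 0},
    {"dx": 0, "dy": 0, "dz": 0, "twist": 0},
  ],
  grip=-1,
)

```text
clock: 5.68
position: [0.4405, -0.1057, 0.1472]
tool_rot: [1.359, 1.566, 0.005]
force: [0.2, 0.4, -0.1]
grip_width: 0.0852
```

```bash
python3 -c "
from h import *
st();plan((.4375,-.105,.065),.219)
for n in('scene','top'): cv2.imwrite(f'pics/{n}8.png',imaging.grab_frame(n)[:,:,::-1])
overlay('pics/scene8.png','scene',[((.4375,-.105,.2192),RACK,(255,0,255))],210,140,130,130,5,'pics/s8.png')"
```

```text
t 5.68 pos [ 0.4405 -0.1057  0.1472] F [ 0.22  0.43 -0.05] M [-0.02 -0.05  0.02] w 0.0852 q [-0.24  0.37  0.44  2.12 -0.24  0.7   0.57]
shift cm [ 8.22 -0.32 -0.14] cur jaw yaw 0.2174 twist -0.0016 tool x [ 0.0048  0.     -1.    ]
```

View pics/s8.png

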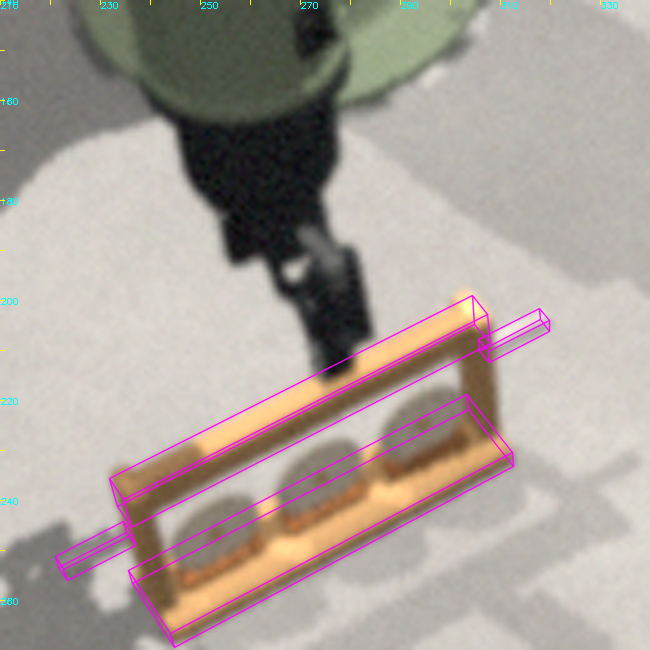

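Request:
arm_command(
  commands=[
    {"dx": 1, "dy": -0.3, "dz": -0.1, "twist": 0},
    {"dx": 2.5, "dy": -0.3, "dz": -0.1, "twist": 0},
    {"dx": 4, "dy": -0.3, "dz": -0.1, "twist": 0},
    {"dx": 5.5, "dy": -0.3, "dz": -0.1, "twist": 0},
    {"dx": 6, "dy": -0.3, "dz": -0.1, "twist": 0},
    {"dx": 6, "dy": -0.3, "dz": -0.1, "twist": 0},
  ],
)

```text
clock: 6.28
position: [0.4371, -0.1053, 0.0865]
tool_rot: [1.377, 1.568, 0.024]
force: [0.2, -0.9, 0.4]
grip_width: 0.0854
```

```bash
python3 -c "
from h import *
st();plan((.4375,-.105,.065),.219)"
```

```text
t 6.28 pos [ 0.4371 -0.1053  0.0865] F [ 0.2  -0.9   0.36] M [ 0.05  0.   -0.04] w 0.0854 q [-0.18  0.47  0.37  2.17 -0.32  0.55  0.64]
shift cm [ 2.15  0.04 -0.03] cur jaw yaw 0.2173 twist -0.0017 tool x [ 3.1e-03  1.0e-04 -1.0e+00]
```

Request:
arm_command(
  commands=[
    {"dx": 0.7, "dy": 0, "dz": 0, "twist": 0},
    {"dx": 1.4, "dy": 0, "dz": 0, "twist": 0},
    {"dx": 2.1, "dy": 0, "dz": 0, "twist": 0},
    {"dx": 2.1, "dy": 0, "dz": 0, "twist": 0},
  ],
)

```text
clock: 6.62
position: [0.4368, -0.1052, 0.0646]
tool_rot: [1.448, 1.569, 0.095]
force: [-0.0, 0.3, -1.1]
grip_width: 0.0855
```

Request:
arm_command(
  commands=[
    {"dx": 0, "dy": 0, "dz": 0, "twist": 0},
    {"dx": 0, "dy": 0, "dz": 0, "twist": 0},
    {"dx": 0, "dy": 0, "dz": 0, "twist": 0},
    {"dx": 0, "dy": 0, "dz": 0, "twist": 0},
    {"dx": 0, "dy": 0, "dz": 0, "twist": 0},
    {"dx": 0, "dy": 0, "dz": 0, "twist": 0},
    {"dx": 0, "dy": 0, "dz": 0, "twist": 0},
    {"dx": 0, "dy": 0, "dz": 0, "twist": 0},
    {"dx": 0, "dy": 0, "dz": 0, "twist": 0},
  ],
  grip=1,
  squeeze=60,
)

```text
clock: 7.37
position: [0.4369, -0.1051, 0.0646]
tool_rot: [1.461, 1.568, 0.108]
force: [1.4, 1.0, 1.5]
grip_width: 0.0148
```

```bash
python3 -c "
from h import *
st();plan((.4375,-.105,.065),.219)
for n in('scene','top'): cv2.imwrite(f'pics/{n}9.png',imaging.grab_frame(n)[:,:,::-1])
overlay('pics/scene9.png','scene',[((.4375,-.105,.2192),RACK,(255,0,255))],210,140,130,130,5,'pics/s9.png')"
```

```text
t 7.37 pos [ 0.4369 -0.1051  0.0646] F [1.43 0.96 1.55] M [ 0.18 -0.13  0.04] w 0.0148 q [-0.15  0.51  0.34  2.18 -0.35  0.49  0.67]
shift cm [-0.04  0.06 -0.  ] cur jaw yaw 0.2175 twist -0.0015 tool x [ 2.3e-03  2.0e-04 -1.0e+00]
```

View pics/s9.png

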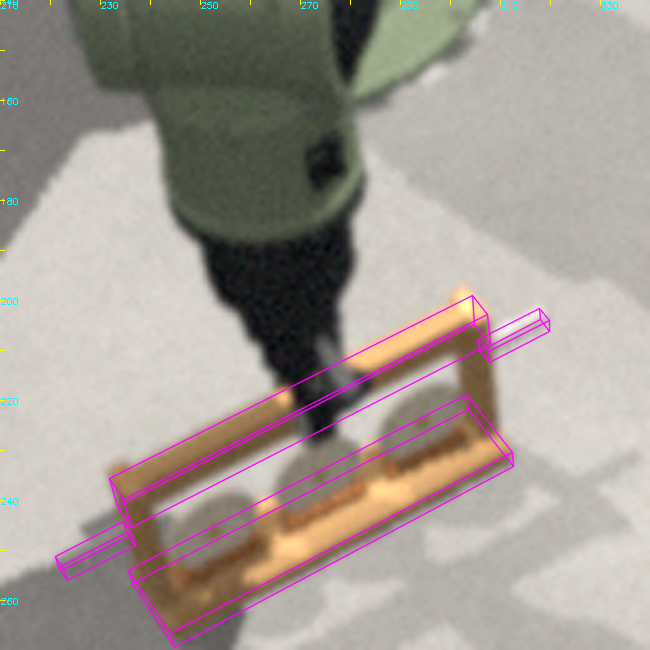

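Gripped at width 14.8 mm, with the rack undisturbed. Lifting.

Request:
arm_command(
  commands=[
    {"dx": -0.5, "dy": 0, "dz": 0, "twist": 0},
    {"dx": -1.5, "dy": 0, "dz": 0, "twist": 0},
    {"dx": -3, "dy": 0, "dz": 0, "twist": 0},
    {"dx": -4.5, "dy": 0, "dz": 0, "twist": 0},
    {"dx": -6, "dy": 0, "dz": 0, "twist": 0},
    {"dx": -7.5, "dy": 0, "dz": 0, "twist": 0},
    {"dx": -9, "dy": 0, "dz": 0, "twist": 0},
    {"dx": -10.5, "dy": 0, "dz": 0, "twist": 0},
    {"dx": -12, "dy": 0, "dz": 0, "twist": 0},
    {"dx": -12.5, "dy": 0, "dz": 0, "twist": 0},
    {"dx": -12.5, "dy": 0, "dz": 0, "twist": 0},
    {"dx": -12.5, "dy": 0, "dz": 0, "twist": 0},
  ],
  squeeze=80,
)

```text
clock: 8.47
position: [0.4364, -0.105, 0.1895]
tool_rot: [1.548, 1.568, 0.195]
force: [0.8, -0.7, -3.6]
grip_width: 0.0148
```

```bash
python3 -c "
from h import *
st();plan((.6485,.0315,.19),.179)
for n in('scene','top'): cv2.imwrite(f'pics/{n}10.png',imaging.grab_frame(n)[:,:,::-1])
crop('pics/scene10.png',200,120,150,130,5,'pics/s10.png');crop('pics/top10.png',270,200,200,130,4,'pics/t10.png')"
```

```text
t 8.47 pos [ 0.4364 -0.105   0.1895] F [ 0.84 -0.75 -3.63] M [0.01 0.06 0.02] w 0.0148 q [-0.29  0.29  0.48  2.08 -0.19  0.81  0.52]
shift cm [ 0.   23.66 -8.75] cur jaw yaw 0.2177 twist 0.0387 tool x [ 2.3e-03  4.0e-04 -1.0e+00]
```

View pics/s10.png

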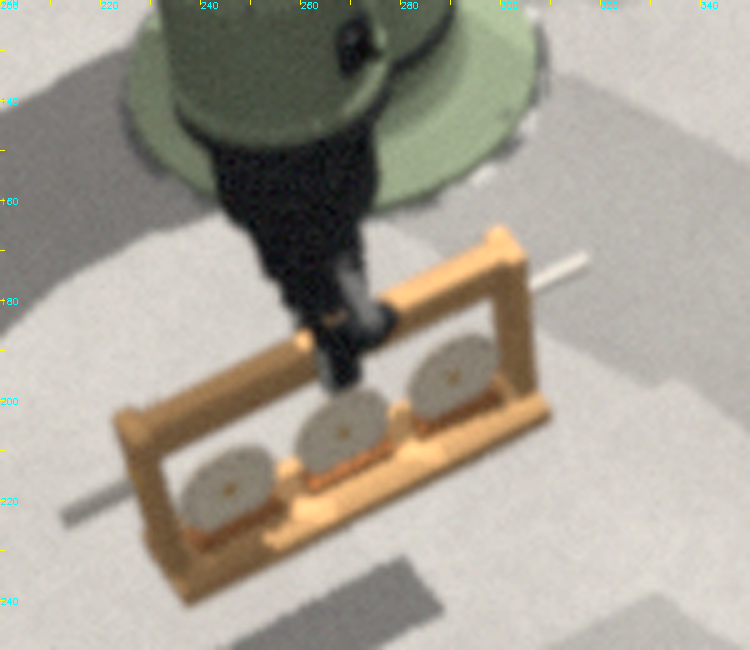

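View pics/t10.png

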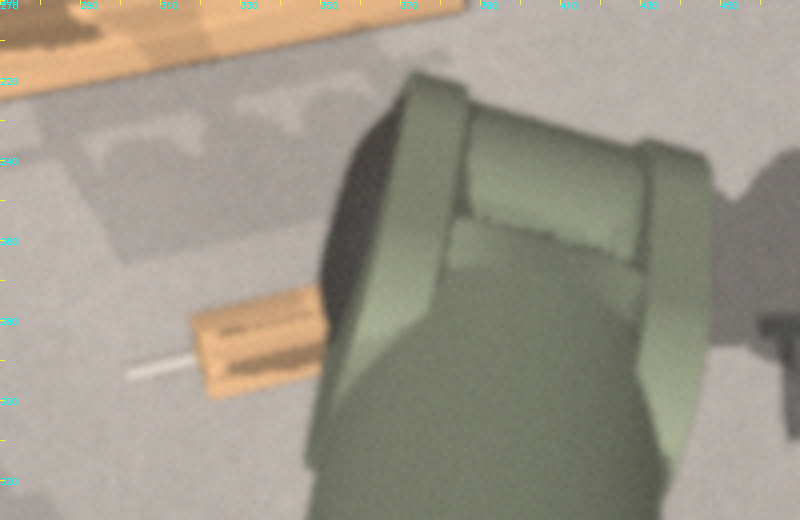

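```bash
python3 -c "
from h import *
plan((.5403,.0119,.19),.179)"
```

```text
shift cm [-0.09 12.7  -9.18] cur jaw yaw 0.2174 twist 0.0384 tool x [ 1.e-03  2.e-04 -1.e+00]
```

Request:
arm_command(
  commands=[
    {"dx": 0, "dy": 1, "dz": -0.7, "twist": 0.003},
    {"dx": 0, "dy": 2.5, "dz": -1.8, "twist": 0.008},
    {"dx": 0, "dy": 4, "dz": -2.9, "twist": 0.012},
    {"dx": 0, "dy": 5.5, "dz": -4, "twist": 0.016},
    {"dx": 0, "dy": 7, "dz": -5.1, "twist": 0.02},
    {"dx": 0, "dy": 8.5, "dz": -6.2, "twist": 0.025},
    {"dx": 0, "dy": 10, "dz": -7.3, "twist": 0.03},
    {"dx": 0, "dy": 11.5, "dz": -8.3, "twist": 0.034},
    {"dx": 0, "dy": 12.7, "dz": -9.2, "twist": 0.038},
    {"dx": 0, "dy": 12.7, "dz": -9.2, "twist": 0.038},
    {"dx": 0, "dy": 12.7, "dz": -9.2, "twist": 0.038},
  ],
)

```text
clock: 9.48
position: [0.5403, 0.0127, 0.1883]
tool_rot: [-0.864, 1.57, -2.255]
force: [0.6, -0.3, -4.2]
grip_width: 0.0147
```

```bash
python3 -c "
from h import *
st();plan((.6485,.0315,.19),.179)
for n in('scene','top'): cv2.imwrite(f'pics/{n}11.png',imaging.grab_frame(n)[:,:,::-1])
crop('pics/scene11.png',220,120,210,200,4,'pics/s11.png');crop('pics/top11.png',200,130,220,170,4,'pics/t11.png')
im=cv2.imread('pics/s11.png');print(im.shape)
crop('pics/scene11.png',220,130,200,150,4,'pics/s11.png')"
```

```text
t 9.48 pos [0.5403 0.0127 0.1883] F [ 0.65 -0.33 -4.16] M [-0.05  0.06  0.01] w 0.0147 q [-0.46  0.44  0.44  1.86 -0.24  0.89  0.28]
shift cm [-0.17 10.98  0.1 ] cur jaw yaw 0.1804 twist 0.0014 tool x [-2.e-04 -3.e-04 -1.e+00]
(800, 840, 3)
```

View pics/s11.png

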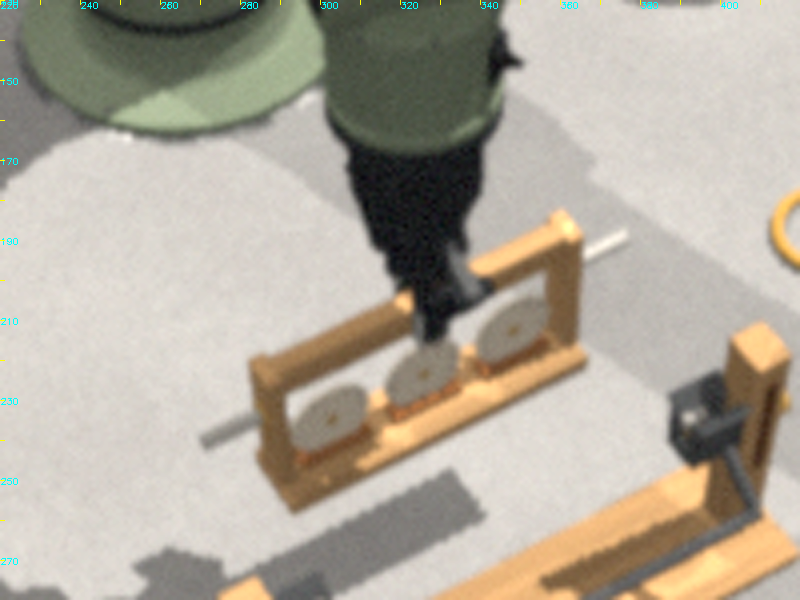

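```bash
python3 -c "
from h import *
crop('pics/top11.png',210,150,200,145,4,'pics/t11.png')"
```

```text
(no output)
```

View pics/t11.png

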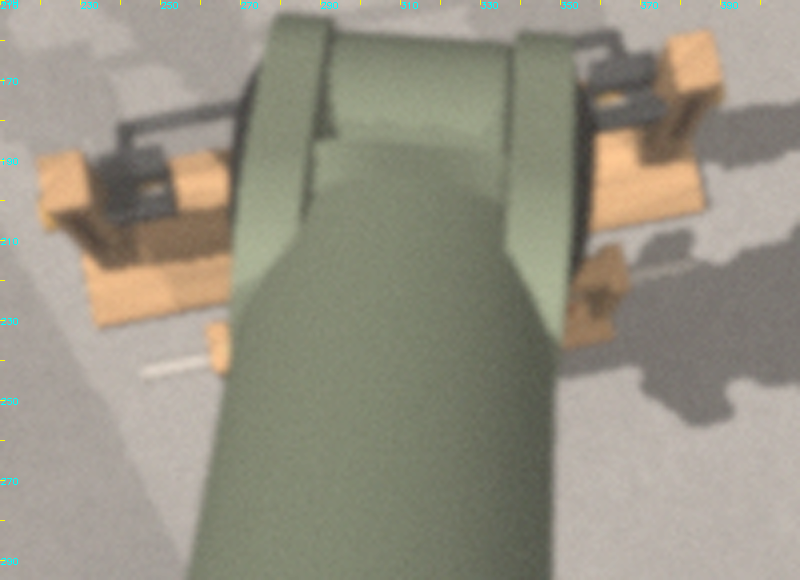

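```bash
cat > fit3.py <<'E'
from h import *
from scipy.optimize import least_squares
X=np.load('cal.npy'); D={'top':X[6:12],'scene':X[12:18]}
C={n:imaging.camera_info(n) for n in('top','scene')}
def pr(n,P):
    d=D[n];c=C[n]; M=R.from_euler('xyz',c['attitude']).as_matrix()@R.from_rotvec(d[3:]).as_matrix()
    q=(np.atleast_2d(P)-c['origin']-d[:3])@M
    return np.c_[c['fx']*q[:,0]/q[:,2]+c['cx'],c['fy']*q[:,1]/q[:,2]+c['cy']]
def wp(p,L):  # x y z yaw roll(about rack x)
    return R.from_euler('xyz',[p[4],0,p[3]]).apply(np.atleast_2d(L))+p[:3]
def fitrack(obs,p0):
    f=lambda p:np.concatenate([pr(n,wp(p,l))[0]-u for n,l,u in obs])
    r=least_squares(f,p0,loss='soft_l1'); print(r.x.round(4)); print(f(r.x).reshape(-1,2).round(1).tolist()); return r.x
E
python3 - <<'E'
from fit3 import *
a,b=(0,.15,.08),(0,-.15,.08)
S=lambda x,y:(220+x/4,130+y/4);T=lambda x,y:(210+x/4,150+y/4)
fitrack([('scene',b,S(203,441)),('scene',a,S(627,234)),('top',a,T(143,373)),('top',b,T(700,263)),('scene',(.025,-.11,0),S(294,511)),('scene',(.025,.11,0),S(588,362))],[.54,.0127,.124,.18,0])
s=X[:3]
for y in(.142,-.142):
  for z in (.115,.13,.145):
    P=[s[0]-np.sin(s[2])*y,s[1]+np.cos(s[2])*y,z+.028]
    u=pr('top',P)[0];v=pr('scene',P)[0]; print(y,z,u.round(1),((u-(210,150))*4).round(),((v-(220,130))*4).round())
E
```

```text
[0.5386 0.0135 0.1295 0.1822 0.009 ]
[[-0.3, -0.4], [-0.5, -0.4], [0.2, -0.3], [-2.0, -0.0], [-0.3, 0.6], [0.2, 0.2]]
0.142 0.115 [245.6 198.6] [142. 194.] [706. 424.]
0.142 0.13 [244.6 197.2] [138. 189.] [709. 410.]
0.142 0.145 [243.6 195.8] [134. 183.] [711. 396.]
-0.142 0.115 [365.9 175.1] [623. 100.] [311. 630.]
-0.142 0.13 [366.5 173.4] [626.  93.] [309. 617.]
-0.142 0.145 [367.3 171.6] [629.  86.] [307. 603.]
```

Request:
arm_command(
  commands=[
    {"dx": 0, "dy": 1, "dz": 0, "twist": 0.001},
    {"dx": 0, "dy": 2.5, "dz": 0, "twist": 0.001},
    {"dx": 0, "dy": 4, "dz": 0, "twist": 0.001},
    {"dx": 0, "dy": 5.5, "dz": 0, "twist": 0.001},
    {"dx": 0, "dy": 7, "dz": 0, "twist": 0.001},
    {"dx": 0, "dy": 8.5, "dz": 0.1, "twist": 0.001},
    {"dx": 0, "dy": 10, "dz": 0.1, "twist": 0.001},
    {"dx": 0, "dy": 11, "dz": 0.1, "twist": 0.001},
    {"dx": 0, "dy": 11, "dz": 0.1, "twist": 0.001},
    {"dx": 0, "dy": 11, "dz": 0.1, "twist": 0.001},
  ],
)

```text
clock: 10.42
position: [0.6482, 0.0298, 0.1883]
tool_rot: [-1.055, 1.57, -2.449]
force: [-0.6, 0.6, -3.8]
grip_width: 0.0146
```

```bash
python3 -c "
from h import *
st();plan((.6493,.0312,.19),.179)
for n in('scene','top'): cv2.imwrite(f'pics/{n}12.png',imaging.grab_frame(n)[:,:,::-1])
crop('pics/scene12.png',250,150,180,150,4,'pics/s12.png');crop('pics/top12.png',200,130,200,120,4,'pics/t12.png')"
```

```text
t 10.42 pos [0.6482 0.0298 0.1883] F [-0.58  0.59 -3.81] M [-0.04  0.09  0.02] w 0.0146 q [-0.4   0.62  0.42  1.57 -0.28  1.02  0.27]
shift cm [-0.17  0.14 -0.12] cur jaw yaw 0.1774 twist -0.0016 tool x [-6.e-04 -5.e-04 -1.e+00]
```

View pics/s12.png

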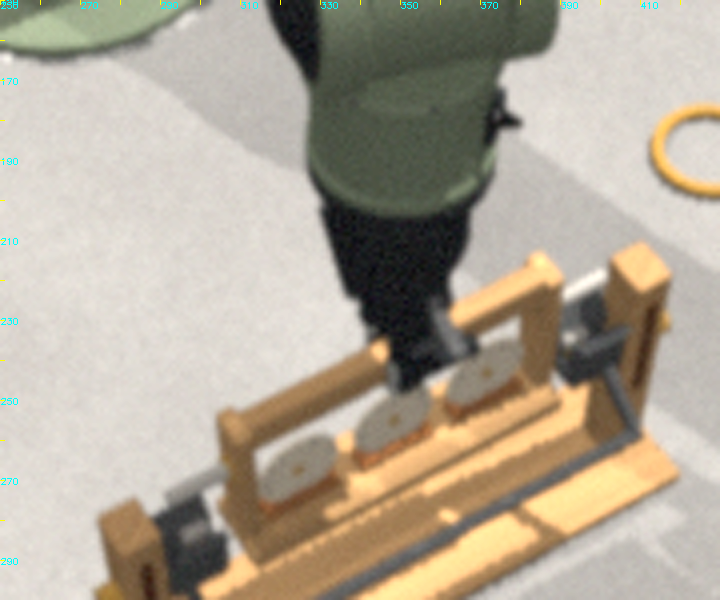

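View pics/t12.png

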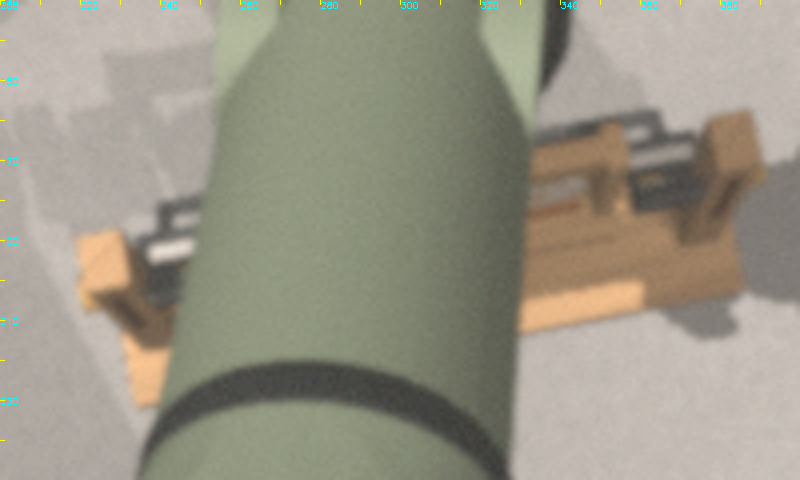

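```bash
python3 -c "
from h import *
crop('pics/top12.png',340,145,60,60,10,'pics/a.png');crop('pics/top12.png',212,180,60,60,10,'pics/b.png')
a=cv2.imread('pics/b.png');b=cv2.imread('pics/a.png');c=np.hstack([a,b]);cv2.imwrite('pics/ab.png',cv2.resize(c,(800,400)))
from fit3 import *
for n,p in(('TCP',(.6482,.0298,.1237,.1774,0)),):
  print(pr('top',wp(p,[(0,.15,.08),(0,.123,.08),(0,-.123,.08),(0,-.15,.08)])).round(1).tolist())
"
```

```text
[[238.7, 193.4], [250.9, 191.1], [361.2, 169.8], [373.2, 167.4]]
```

View pics/ab.png

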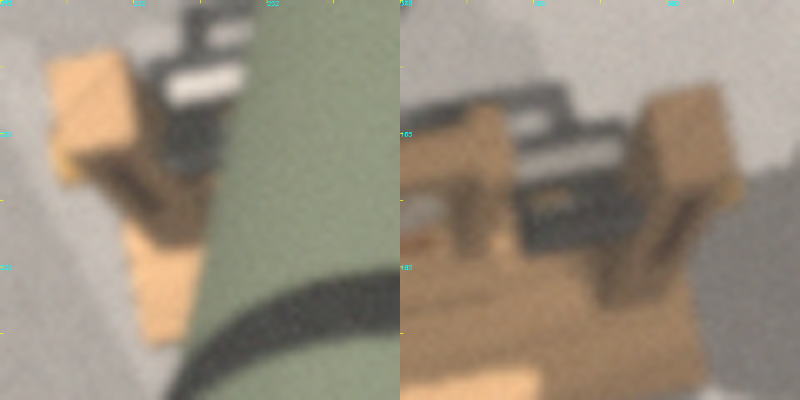

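Pins and post line agree. At the same height, the tips at (237.2,193.5) and (373.3,167.5) lie on the line through the post tops and are centred within 1 mm. Starting down.

Request:
arm_command(
  commands=[
    {"dx": 0.5, "dy": 0, "dz": 0, "twist": 0},
    {"dx": 1, "dy": 0, "dz": 0, "twist": 0},
    {"dx": 1.5, "dy": 0, "dz": 0, "twist": 0},
    {"dx": 1.8, "dy": 0, "dz": 0, "twist": 0},
    {"dx": 1.8, "dy": 0, "dz": 0, "twist": 0},
    {"dx": 1.8, "dy": 0, "dz": 0, "twist": 0},
  ],
)

```text
clock: 11.02
position: [0.6476, 0.0298, 0.1704]
tool_rot: [-1.333, 1.57, -2.727]
force: [-0.3, 0.6, -3.4]
grip_width: 0.0147
```

```bash
python3 -c "
from h import *
st();plan((.6485,.0303,.155),.179)"
```

```text
t 11.02 pos [0.6476 0.0298 0.1704] F [-0.29  0.56 -3.43] M [ 0.01  0.01 -0.04] w 0.0147 q [-0.4   0.63  0.41  1.58 -0.29  0.99  0.28]
shift cm [ 1.54  0.1  -0.04] cur jaw yaw 0.1773 twist -0.0017 tool x [-8.e-04 -4.e-04 -1.e+00]
```

Request:
arm_command(
  commands=[
    {"dx": 0.3, "dy": 0.1, "dz": 0, "twist": -0.002},
    {"dx": 0.6, "dy": 0.1, "dz": 0, "twist": -0.002},
    {"dx": 0.9, "dy": 0.1, "dz": 0, "twist": -0.002},
    {"dx": 1.0, "dy": 0.1, "dz": 0, "twist": -0.002},
    {"dx": 1.0, "dy": 0.1, "dz": 0, "twist": -0.002},
  ],
)

```text
clock: 11.43
position: [0.6484, 0.0299, 0.16]
tool_rot: [-1.417, 1.569, -2.809]
force: [0.1, 0.5, -3.6]
grip_width: 0.0152
```

```bash
python3 -c "
from h import *
st();plan((.6485,.0303,.155),.179)
for n in('scene','top'): cv2.imwrite(f'pics/{n}13.png',imaging.grab_frame(n)[:,:,::-1])
crop('pics/top13.png',340,145,60,60,10,'pics/a.png');crop('pics/top13.png',212,180,60,60,10,'pics/b.png')
a=cv2.imread('pics/b.png');b=cv2.imread('pics/a.png');c=np.hstack([a,b]);cv2.imwrite('pics/ab13.png',cv2.resize(c,(800,400)))
crop('pics/scene13.png',270,200,160,120,5,'pics/s13.png')
"
```

```text
t 11.43 pos [0.6484 0.0299 0.16  ] F [ 0.12  0.49 -3.62] M [ 0.03 -0.04  0.02] w 0.0152 q [-0.4   0.65  0.41  1.59 -0.29  0.97  0.29]
shift cm [ 0.5   0.02 -0.03] cur jaw yaw 0.1794 twist 0.0004 tool x [-1.4e-03 -5.0e-04 -1.0e+00]
```

View pics/ab13.png

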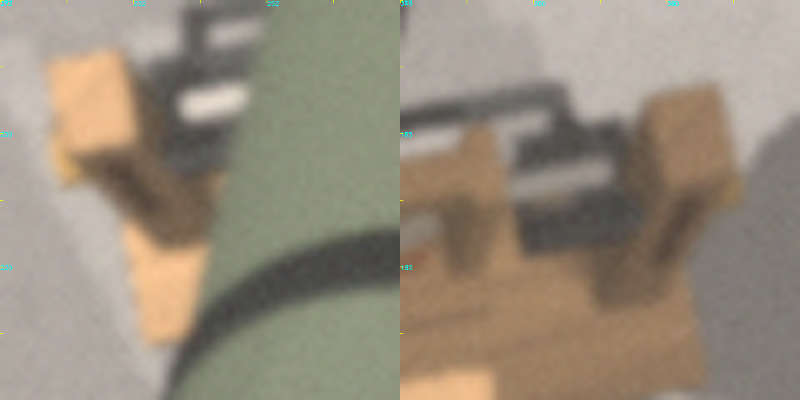

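View pics/s13.png

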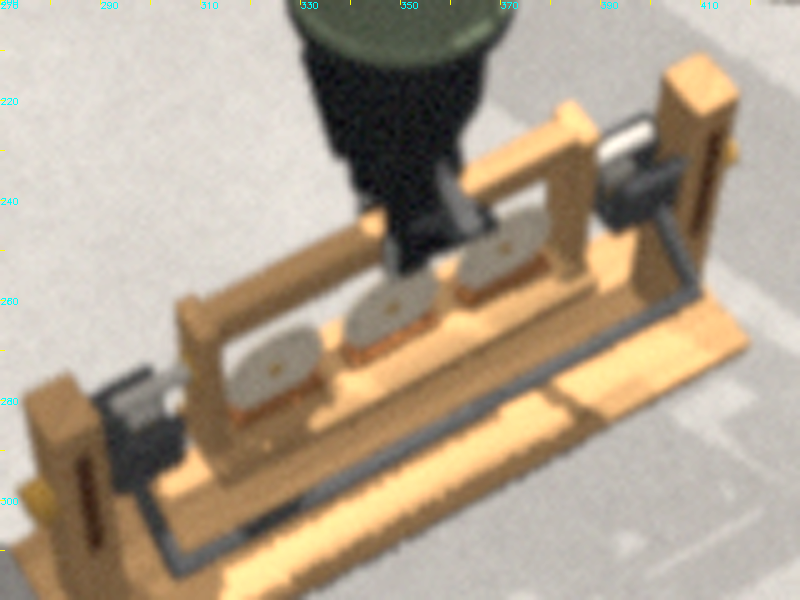

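Both pins are inside the hook mouths and there is no contact force yet. Continuing down in small steps.

Request:
arm_command(
  commands=[
    {"dx": 0.2, "dy": 0, "dz": 0, "twist": 0},
    {"dx": 0.4, "dy": 0, "dz": 0, "twist": 0},
    {"dx": 0.6, "dy": 0, "dz": 0, "twist": 0},
    {"dx": 0.8, "dy": 0, "dz": 0, "twist": 0},
    {"dx": 0.9, "dy": 0, "dz": 0, "twist": 0},
    {"dx": 0.9, "dy": 0, "dz": 0, "twist": 0},
  ],
)

```text
clock: 12.03
position: [0.6484, 0.0299, 0.1511]
tool_rot: [-1.403, 1.569, -2.795]
force: [0.2, 0.6, -3.3]
grip_width: 0.0147
```

Request:
arm_command(
  commands=[
    {"dx": 0.1, "dy": 0, "dz": 0, "twist": 0},
    {"dx": 0.2, "dy": 0, "dz": 0, "twist": 0},
    {"dx": 0.2, "dy": 0, "dz": 0, "twist": 0},
  ],
)

```text
clock: 12.28
position: [0.6483, 0.0299, 0.1489]
tool_rot: [-1.423, 1.569, -2.815]
force: [0.1, 0.8, -3.1]
grip_width: 0.0146
```

Request:
arm_command(
  commands=[
    {"dx": 0.1, "dy": 0, "dz": 0, "twist": 0},
    {"dx": 0.2, "dy": 0, "dz": 0, "twist": 0},
    {"dx": 0.2, "dy": 0, "dz": 0, "twist": 0},
  ],
)

```text
clock: 12.53
position: [0.6482, 0.0299, 0.1467]
tool_rot: [-1.444, 1.569, -2.835]
force: [-0.0, 0.1, -3.7]
grip_width: 0.0149
```

Request:
arm_command(
  commands=[
    {"dx": 0.1, "dy": 0, "dz": 0, "twist": 0},
    {"dx": 0.15, "dy": 0, "dz": 0, "twist": 0},
    {"dx": 0.15, "dy": 0, "dz": 0, "twist": 0},
  ],
)

```text
clock: 12.78
position: [0.6483, 0.0299, 0.1452]
tool_rot: [-1.462, 1.569, -2.854]
force: [-0.1, 0.1, -3.3]
grip_width: 0.0149
```

Request:
arm_command(
  commands=[
    {"dx": 0.1, "dy": 0, "dz": 0, "twist": 0},
    {"dx": 0.15, "dy": 0, "dz": 0, "twist": 0},
    {"dx": 0.15, "dy": 0, "dz": 0, "twist": 0},
  ],
)

```text
clock: 13.03
position: [0.6485, 0.03, 0.1437]
tool_rot: [-1.467, 1.57, -2.859]
force: [2.2, -0.2, -1.0]
grip_width: 0.0149
```

Request:
arm_command(
  commands=[
    {"dx": 0.1, "dy": 0, "dz": 0, "twist": 0},
    {"dx": 0.15, "dy": 0, "dz": 0, "twist": 0},
    {"dx": 0.15, "dy": 0, "dz": 0, "twist": 0},
  ],
)

```text
clock: 13.28
position: [0.6488, 0.0301, 0.1423]
tool_rot: [-1.353, 1.57, -2.745]
force: [4.0, 0.6, -2.8]
grip_width: 0.0151
```

Request:
arm_command(
  commands=[
    {"dx": 0.1, "dy": 0, "dz": 0, "twist": 0},
    {"dx": 0.15, "dy": 0, "dz": 0, "twist": 0},
    {"dx": 0.15, "dy": 0, "dz": 0, "twist": 0},
  ],
)

```text
clock: 13.53
position: [0.6496, 0.0302, 0.1412]
tool_rot: [1.392, 1.57, 0.0]
force: [5.8, 2.2, 0.9]
grip_width: 0.0149
```

Request:
arm_command(
  commands=[
    {"dx": 0.05, "dy": 0, "dz": 0, "twist": 0},
    {"dx": 0.1, "dy": 0, "dz": 0, "twist": 0},
    {"dx": 0.1, "dy": 0, "dz": 0, "twist": 0},
  ],
)

```text
clock: 13.78
position: [0.6502, 0.0303, 0.1405]
tool_rot: [1.446, 1.568, 0.055]
force: [5.8, 1.7, 2.8]
grip_width: 0.0149
```

```bash
python3 -c "
from h import *
st()
for n in('scene','top'): cv2.imwrite(f'pics/{n}14.png',imaging.grab_frame(n)[:,:,::-1])
crop('pics/top14.png',340,145,60,60,10,'pics/a.png');crop('pics/top14.png',212,180,60,60,10,'pics/b.png')
a=cv2.imread('pics/b.png');b=cv2.imread('pics/a.png');c=np.hstack([a,b]);cv2.imwrite('pics/ab14.png',cv2.resize(c,(800,400)))
crop('pics/scene14.png',270,200,160,120,5,'pics/s14.png')
"
```

```text
t 13.78 pos [0.6502 0.0303 0.1405] F [5.78 1.68 2.76] M [ 0.52 -1.3  -0.1 ] w 0.0149 q [-0.39  0.67  0.4   1.61 -0.3   0.93  0.29]
```

View pics/ab14.png

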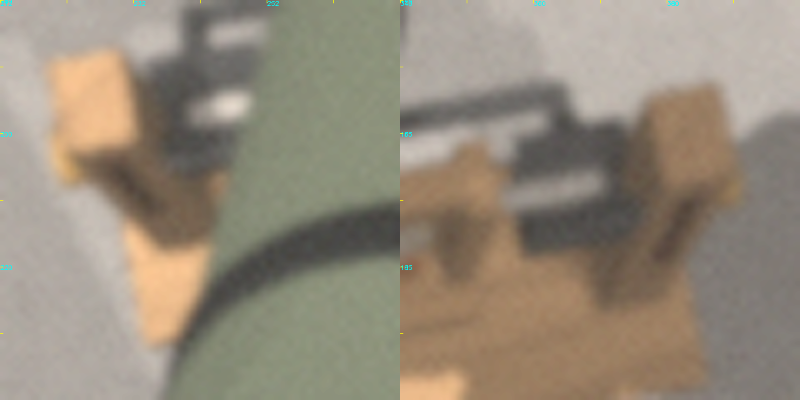

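View pics/s14.png

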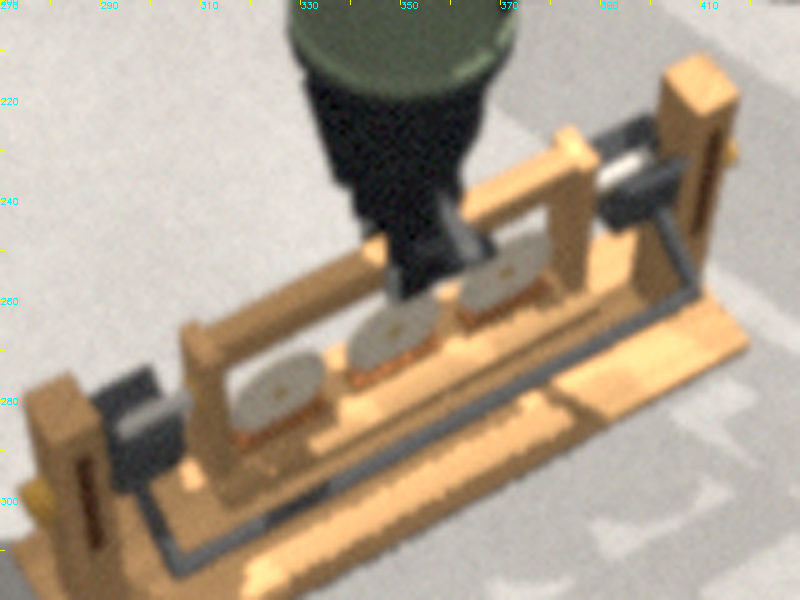

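Request:
arm_command(
  commands=[
    {"dx": 0, "dy": 0.1, "dz": 0, "twist": 0},
    {"dx": 0, "dy": 0.1, "dz": 0, "twist": 0},
    {"dx": 0, "dy": 0.1, "dz": 0, "twist": 0},
  ],
)

```text
clock: 14.13
position: [0.6508, 0.0305, 0.1402]
tool_rot: [1.458, 1.569, 0.066]
force: [0.3, 1.3, -1.7]
grip_width: 0.0154
```

Request:
arm_command(
  commands=[
    {"dx": 0, "dy": 0.1, "dz": 0, "twist": 0},
    {"dx": 0, "dy": 0.1, "dz": 0, "twist": 0},
    {"dx": 0, "dy": 0.1, "dz": 0, "twist": 0},
  ],
)

```text
clock: 14.38
position: [0.6511, 0.0306, 0.1399]
tool_rot: [1.666, 1.571, 0.274]
force: [-5.0, 1.5, 0.8]
grip_width: 0.0148
```

Request:
arm_command(
  commands=[
    {"dx": 0.05, "dy": -0.05, "dz": 0, "twist": 0},
    {"dx": 0.1, "dy": -0.05, "dz": 0, "twist": 0},
    {"dx": 0.1, "dy": -0.05, "dz": 0, "twist": 0},
  ],
)

```text
clock: 14.63
position: [0.651, 0.0306, 0.1394]
tool_rot: [1.611, 1.57, 0.219]
force: [-0.9, 2.5, 5.8]
grip_width: 0.0149
```

```bash
python3 -c "
from h import *
st();plan((.6506,.0303,.138),.179)"
```

```text
t 14.63 pos [0.651  0.0306 0.1394] F [-0.87  2.54  5.77] M [ 0.2   0.24 -0.45] w 0.0149 q [-0.39  0.67  0.4   1.6  -0.31  0.93  0.29]
shift cm [ 0.14 -0.05  0.02] cur jaw yaw 0.1792 twist 0.0002 tool x [ 1.2e-03  3.0e-04 -1.0e+00]
```

Request:
arm_command(
  commands=[
    {"dx": 0.05, "dy": 0, "dz": 0, "twist": 0},
    {"dx": 0.05, "dy": 0, "dz": 0, "twist": 0},
    {"dx": 0.05, "dy": 0, "dz": 0, "twist": 0},
  ],
)

```text
clock: 14.88
position: [0.6511, 0.0307, 0.1394]
tool_rot: [1.681, 1.569, 0.289]
force: [-4.4, 1.1, 9.0]
grip_width: 0.015
```

Request:
arm_command(
  commands=[
    {"dx": 0.05, "dy": 0, "dz": 0, "twist": 0},
    {"dx": 0.05, "dy": 0, "dz": 0, "twist": 0},
    {"dx": 0.05, "dy": 0, "dz": 0, "twist": 0},
  ],
)

```text
clock: 15.13
position: [0.6511, 0.0307, 0.1394]
tool_rot: [1.736, 1.569, 0.344]
force: [-4.2, 1.1, 9.1]
grip_width: 0.0147
```

Request:
arm_command(
  commands=[
    {"dx": 0.04, "dy": -0.03, "dz": 0, "twist": 0},
    {"dx": 0.08, "dy": -0.03, "dz": 0, "twist": 0},
    {"dx": 0.08, "dy": -0.03, "dz": 0, "twist": 0},
  ],
)

```text
clock: 15.38
position: [0.6511, 0.0306, 0.1391]
tool_rot: [1.706, 1.568, 0.314]
force: [-3.4, 0.6, 7.8]
grip_width: 0.0148
```

```bash
python3 -c "
from h import *
st();plan((.6506,.0303,.138),.179)"
```

```text
t 15.38 pos [0.6511 0.0306 0.1391] F [-3.36  0.59  7.76] M [ 0.09  0.63 -0.41] w 0.0148 q [-0.39  0.67  0.4   1.6  -0.31  0.93  0.29]
shift cm [ 0.11 -0.05  0.02] cur jaw yaw 0.1791 twist 0.0001 tool x [ 2.8e-03  9.0e-04 -1.0e+00]
```

Request:
arm_command(
  commands=[
    {"dx": 0.05, "dy": -0.05, "dz": 0, "twist": 0},
    {"dx": 0.1, "dy": -0.05, "dz": 0, "twist": 0},
    {"dx": 0.1, "dy": -0.05, "dz": 0, "twist": 0},
  ],
)

```text
clock: 15.63
position: [0.6511, 0.0306, 0.1386]
tool_rot: [1.66, 1.567, 0.269]
force: [-1.5, 1.9, 6.6]
grip_width: 0.0145
```

Request:
arm_command(
  commands=[
    {"dx": 0.05, "dy": 0, "dz": 0, "twist": 0},
    {"dx": 0.1, "dy": 0, "dz": 0, "twist": 0},
    {"dx": 0.1, "dy": 0, "dz": 0, "twist": 0},
  ],
)

```text
clock: 15.88
position: [0.6511, 0.0307, 0.1381]
tool_rot: [1.69, 1.566, 0.298]
force: [-4.8, 1.6, 8.2]
grip_width: 0.0147
```

Request:
arm_command(
  commands=[
    {"dx": 0.05, "dy": -0.05, "dz": 0, "twist": 0},
    {"dx": 0.1, "dy": -0.05, "dz": 0, "twist": 0},
    {"dx": 0.12, "dy": -0.05, "dz": 0, "twist": 0},
  ],
)

```text
clock: 16.13
position: [0.6511, 0.0307, 0.1374]
tool_rot: [1.665, 1.565, 0.274]
force: [-2.0, 1.6, 7.7]
grip_width: 0.0149
```

Request:
arm_command(
  commands=[
    {"dx": 0.05, "dy": -0.03, "dz": 0, "twist": 0},
    {"dx": 0.1, "dy": -0.03, "dz": 0, "twist": 0},
    {"dx": 0.12, "dy": -0.03, "dz": 0, "twist": 0},
  ],
)

```text
clock: 16.38
position: [0.6511, 0.0307, 0.1367]
tool_rot: [1.651, 1.564, 0.26]
force: [-3.2, 1.0, 6.6]
grip_width: 0.0148
```

```bash
python3 -c "
from h import *
st();plan((.6506,.0303,.138),.179)"
```

```text
t 16.38 pos [0.6511 0.0307 0.1367] F [-3.2   1.04  6.57] M [ 0.11  0.55 -0.44] w 0.0148 q [-0.39  0.67  0.39  1.61 -0.31  0.92  0.3 ]
shift cm [-0.13 -0.06  0.03] cur jaw yaw 0.1792 twist 0.0002 tool x [ 0.0066  0.0017 -1.    ]
```

Request:
arm_command(
  commands=[
    {"dx": 0.05, "dy": -0.04, "dz": 0, "twist": 0},
    {"dx": 0.1, "dy": -0.04, "dz": 0, "twist": 0},
    {"dx": 0.12, "dy": -0.04, "dz": 0, "twist": 0},
  ],
)

```text
clock: 16.63
position: [0.6511, 0.0307, 0.1359]
tool_rot: [1.644, 1.563, 0.252]
force: [-1.2, 1.8, 5.6]
grip_width: 0.0147
```

Request:
arm_command(
  commands=[
    {"dx": 0.05, "dy": -0.04, "dz": 0, "twist": 0},
    {"dx": 0.1, "dy": -0.04, "dz": 0, "twist": 0},
    {"dx": 0.12, "dy": -0.04, "dz": 0, "twist": 0},
  ],
)

```text
clock: 16.88
position: [0.6511, 0.0307, 0.135]
tool_rot: [1.628, 1.562, 0.236]
force: [-0.6, 2.1, 4.5]
grip_width: 0.0151
```

```bash
python3 -c "
from h import *
st()
for n in('scene','top'): cv2.imwrite(f'pics/{n}15.png',imaging.grab_frame(n)[:,:,::-1])
crop('pics/top15.png',340,145,60,60,10,'pics/a.png');crop('pics/top15.png',212,180,60,60,10,'pics/b.png')
a=cv2.imread('pics/b.png');b=cv2.imread('pics/a.png');c=np.hstack([a,b]);cv2.imwrite('pics/ab15.png',cv2.resize(c,(800,400)))
crop('pics/scene15.png',270,200,160,120,5,'pics/s15.png')
"
```

```text
t 16.88 pos [0.6511 0.0307 0.135 ] F [-0.62  2.07  4.46] M [ 0.15  0.07 -0.48] w 0.0151 q [-0.39  0.67  0.39  1.61 -0.31  0.91  0.3 ]
```

View pics/ab15.png

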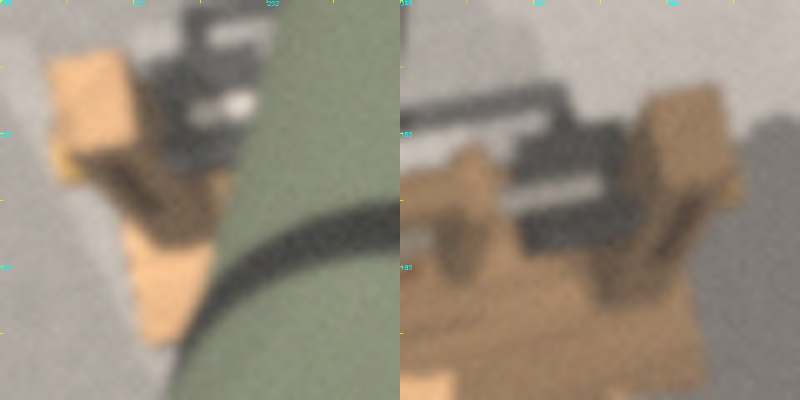

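View pics/s15.png

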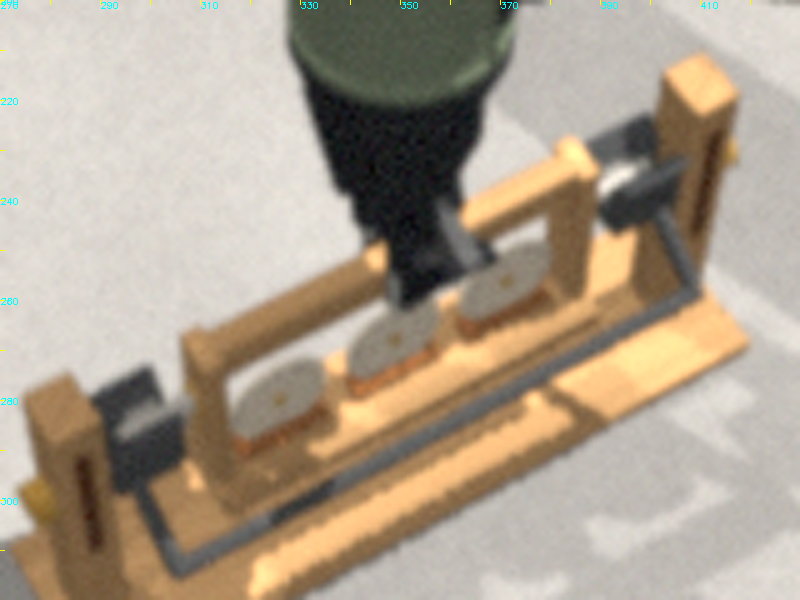

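Request:
arm_command(
  commands=[
    {"dx": 0.05, "dy": -0.03, "dz": 0, "twist": 0},
    {"dx": 0.1, "dy": -0.03, "dz": 0, "twist": 0},
    {"dx": 0.13, "dy": -0.03, "dz": 0, "twist": 0},
  ],
)

```text
clock: 17.23
position: [0.6511, 0.0307, 0.1335]
tool_rot: [1.614, 1.561, 0.222]
force: [1.8, 1.6, 1.1]
grip_width: 0.015
```

Request:
arm_command(
  commands=[
    {"dx": 0.05, "dy": -0.03, "dz": 0, "twist": 0},
    {"dx": 0.1, "dy": -0.03, "dz": 0, "twist": 0},
    {"dx": 0.13, "dy": -0.03, "dz": 0, "twist": 0},
  ],
)

```text
clock: 17.48
position: [0.651, 0.0307, 0.132]
tool_rot: [1.6, 1.561, 0.209]
force: [5.1, 3.3, -2.1]
grip_width: 0.0147
```

Request:
arm_command(
  commands=[
    {"dx": 0.05, "dy": -0.02, "dz": 0, "twist": 0},
    {"dx": 0.1, "dy": -0.02, "dz": 0, "twist": 0},
    {"dx": 0.13, "dy": -0.02, "dz": 0, "twist": 0},
  ],
)

```text
clock: 17.73
position: [0.6509, 0.0307, 0.1304]
tool_rot: [1.586, 1.561, 0.194]
force: [5.1, 2.7, -4.3]
grip_width: 0.015
```

The rollers are passed: the force has fallen back to the rack's weight. From here I'm using 0.5 mm steps to feel for the floor.

Request:
arm_command(
  commands=[
    {"dx": 0.03, "dy": 0.05, "dz": 0, "twist": 0},
    {"dx": 0.06, "dy": 0.05, "dz": 0, "twist": 0},
    {"dx": 0.06, "dy": 0.05, "dz": 0, "twist": 0},
  ],
)

```text
clock: 17.98
position: [0.6511, 0.0307, 0.1294]
tool_rot: [1.586, 1.562, 0.194]
force: [2.1, 1.5, -4.7]
grip_width: 0.0148
```

Request:
arm_command(
  commands=[
    {"dx": 0.03, "dy": 0, "dz": 0, "twist": 0},
    {"dx": 0.06, "dy": 0, "dz": 0, "twist": 0},
    {"dx": 0.06, "dy": 0, "dz": 0, "twist": 0},
  ],
)

```text
clock: 18.23
position: [0.651, 0.0307, 0.1286]
tool_rot: [1.584, 1.562, 0.193]
force: [4.1, 1.1, -6.2]
grip_width: 0.0151
```

Request:
arm_command(
  commands=[
    {"dx": 0.03, "dy": 0.03, "dz": 0, "twist": 0},
    {"dx": 0.06, "dy": 0.03, "dz": 0, "twist": 0},
    {"dx": 0.06, "dy": 0.03, "dz": 0, "twist": 0},
  ],
)

```text
clock: 18.48
position: [0.6511, 0.0307, 0.1278]
tool_rot: [1.586, 1.563, 0.195]
force: [1.3, 1.3, -3.6]
grip_width: 0.0149
```

Request:
arm_command(
  commands=[
    {"dx": 0.03, "dy": 0, "dz": 0, "twist": 0},
    {"dx": 0.06, "dy": 0, "dz": 0, "twist": 0},
    {"dx": 0.06, "dy": 0, "dz": 0, "twist": 0},
  ],
)

```text
clock: 18.73
position: [0.6509, 0.0306, 0.1272]
tool_rot: [1.579, 1.563, 0.187]
force: [1.0, 1.2, -4.5]
grip_width: 0.015
```

Request:
arm_command(
  commands=[
    {"dx": 0.03, "dy": 0.02, "dz": 0, "twist": 0},
    {"dx": 0.06, "dy": 0.02, "dz": 0, "twist": 0},
    {"dx": 0.06, "dy": 0.02, "dz": 0, "twist": 0},
  ],
)

```text
clock: 18.98
position: [0.6509, 0.0305, 0.1265]
tool_rot: [1.576, 1.564, 0.184]
force: [-2.8, -0.1, -1.9]
grip_width: 0.0148
```

Request:
arm_command(
  commands=[
    {"dx": 0.03, "dy": 0, "dz": 0, "twist": 0},
    {"dx": 0.06, "dy": 0, "dz": 0, "twist": 0},
    {"dx": 0.06, "dy": 0, "dz": 0, "twist": 0},
  ],
)

```text
clock: 19.23
position: [0.6508, 0.0304, 0.1258]
tool_rot: [1.572, 1.564, 0.18]
force: [-2.7, -0.8, -1.7]
grip_width: 0.0147
```

Request:
arm_command(
  commands=[
    {"dx": 0.03, "dy": 0, "dz": 0, "twist": 0},
    {"dx": 0.06, "dy": 0, "dz": 0, "twist": 0},
    {"dx": 0.06, "dy": 0, "dz": 0, "twist": 0},
  ],
)

```text
clock: 19.48
position: [0.6508, 0.0304, 0.1252]
tool_rot: [1.571, 1.564, 0.18]
force: [-2.2, 0.6, -1.9]
grip_width: 0.0151
```

```bash
python3 -c "
from h import *
st()"
```

```text
t 19.48 pos [0.6508 0.0304 0.1252] F [-2.19  0.58 -1.95] M [-0.13  0.37 -0.24] w 0.0151 q [-0.38  0.68  0.39  1.62 -0.31  0.89  0.3 ]
```

Request:
arm_command(
  commands=[
    {"dx": 0.03, "dy": 0, "dz": 0, "twist": 0},
    {"dx": 0.06, "dy": 0, "dz": 0, "twist": 0},
    {"dx": 0.06, "dy": 0, "dz": 0, "twist": 0},
  ],
)

```text
clock: 19.73
position: [0.6508, 0.0304, 0.125]
tool_rot: [1.587, 1.564, 0.195]
force: [-4.2, 1.1, 4.5]
grip_width: 0.015
```

Request:
arm_command(
  commands=[
    {"dx": 0.03, "dy": 0, "dz": 0, "twist": 0},
    {"dx": 0.06, "dy": 0, "dz": 0, "twist": 0},
    {"dx": 0.06, "dy": 0, "dz": 0, "twist": 0},
  ],
)

```text
clock: 19.98
position: [0.6508, 0.0304, 0.1249]
tool_rot: [1.614, 1.563, 0.222]
force: [-6.0, 0.2, 8.1]
grip_width: 0.015
```

```bash
python3 -c "
from h import *
st()
s=sensors.observe();print(s['moment']@R.from_euler('z',.179).as_matrix(), s['force']@R.from_euler('z',.179).as_matrix(), s['joint_efforts'].round(2))
for n in('scene','top'): cv2.imwrite(f'pics/{n}16.png',imaging.grab_frame(n)[:,:,::-1])
crop('pics/scene16.png',270,205,160,115,5,'pics/s16.png')
crop('pics/top16.png',340,145,60,60,10,'pics/a.png');crop('pics/top16.png',212,180,60,60,10,'pics/b.png')
a=cv2.imread('pics/b.png');b=cv2.imread('pics/a.png');c=np.hstack([a,b]);cv2.imwrite('pics/ab16.png',cv2.resize(c,(800,400)))
"
```

```text
t 19.98 pos [0.6508 0.0304 0.1249] F [-5.96  0.23  8.13] M [-0.06  1.41 -0.27] w 0.015 q [-0.38  0.68  0.39  1.62 -0.31  0.89  0.3 ]
[ 0.19659947  1.39662166 -0.27494585] [-5.82172161  1.28250394  8.12864232] [ 2.100e-01 -9.391e+01  1.299e+01 -3.307e+01  1.000e-02 -2.040e+00
  2.700e-01]
```

View pics/s16.png

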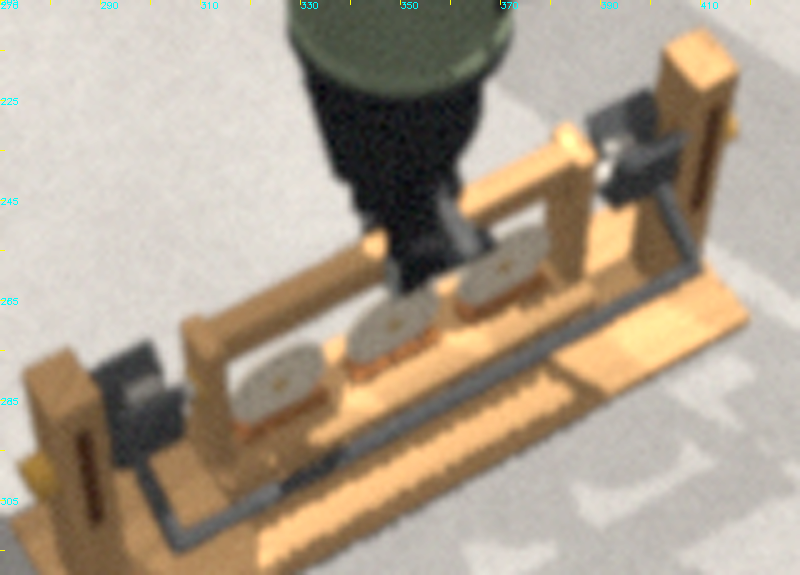

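View pics/ab16.png

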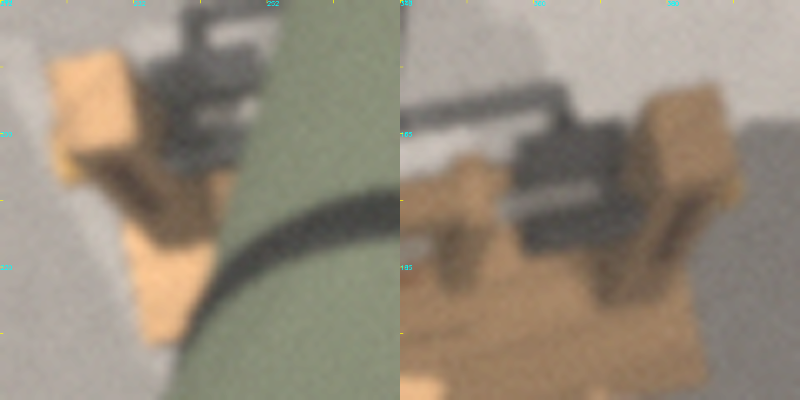

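Request:
arm_command(
  commands=[
    {"dx": 0, "dy": -0.05, "dz": 0, "twist": 0},
    {"dx": 0.04, "dy": -0.05, "dz": 0, "twist": 0},
    {"dx": 0.06, "dy": -0.05, "dz": 0, "twist": 0},
  ],
)

```text
clock: 20.33
position: [0.6506, 0.0304, 0.1249]
tool_rot: [1.627, 1.563, 0.235]
force: [-5.9, 1.2, 13.3]
grip_width: 0.0149
```

Request:
arm_command(
  commands=[
    {"dx": 0.02, "dy": -0.02, "dz": 0, "twist": 0},
    {"dx": 0.05, "dy": -0.02, "dz": 0, "twist": 0},
    {"dx": 0.08, "dy": -0.02, "dz": 0, "twist": 0},
  ],
)

```text
clock: 20.58
position: [0.6506, 0.0304, 0.1249]
tool_rot: [1.639, 1.562, 0.248]
force: [-8.8, 0.9, 18.2]
grip_width: 0.0148
```

```bash
python3 -c "
from h import *
st()
s=sensors.observe();print(s['moment']@R.from_euler('z',.179).as_matrix(), s['force']@R.from_euler('z',.179).as_matrix())"
```

```text
t 20.58 pos [0.6506 0.0304 0.1249] F [-8.79  0.85 18.25] M [ 0.06  1.83 -0.17] w 0.0148 q [-0.38  0.68  0.39  1.62 -0.31  0.89  0.3 ]
[ 0.3809416  1.7956021 -0.172355 ] [-8.49503687  2.40555427 18.24964035]
```

Request:
arm_command(
  commands=[
    {"dx": 0, "dy": 0, "dz": 0, "twist": 0},
    {"dx": 0, "dy": 0, "dz": 0, "twist": 0},
    {"dx": 0, "dy": 0, "dz": 0, "twist": 0},
    {"dx": 0, "dy": 0, "dz": 0, "twist": 0},
  ],
)

```text
clock: 20.92
position: [0.6507, 0.0304, 0.125]
tool_rot: [1.649, 1.562, 0.257]
force: [-3.9, 1.3, 6.6]
grip_width: 0.0149
```

```bash
python3 -c "
from h import *
import h
st()
s=sensors.observe();print(s['moment']@R.from_euler('z',.179).as_matrix(), s['force']@R.from_euler('z',.179).as_matrix())
cv2.imwrite('pics/scene17.png',imaging.grab_frame('scene')[:,:,::-1])
import fit3; h.proj=lambda n,P: fit3.pr(n,P)
sh=lambda L:[(tuple(np.add(a,(0,0,.0603))),tuple(np.add(b,(0,0,.0603)))) for a,b in L]
h.overlay('pics/scene17.png','scene',[((.6498,.0310,.1796),sh(RACK),(255,0,255)),((.6485,.0317,.1796),STAND,(0,255,0))],270,205,160,115,5,'pics/s17.png')
"
```

```text
t 20.92 pos [0.6507 0.0304 0.125 ] F [-3.94  1.27  6.57] M [-0.02  0.95 -0.23] w 0.0149 q [-0.38  0.68  0.39  1.62 -0.31  0.89  0.3 ]
[ 0.15172931  0.93349086 -0.23375965] [-3.64803603  1.95379531  6.56653207]
```

View pics/s17.png

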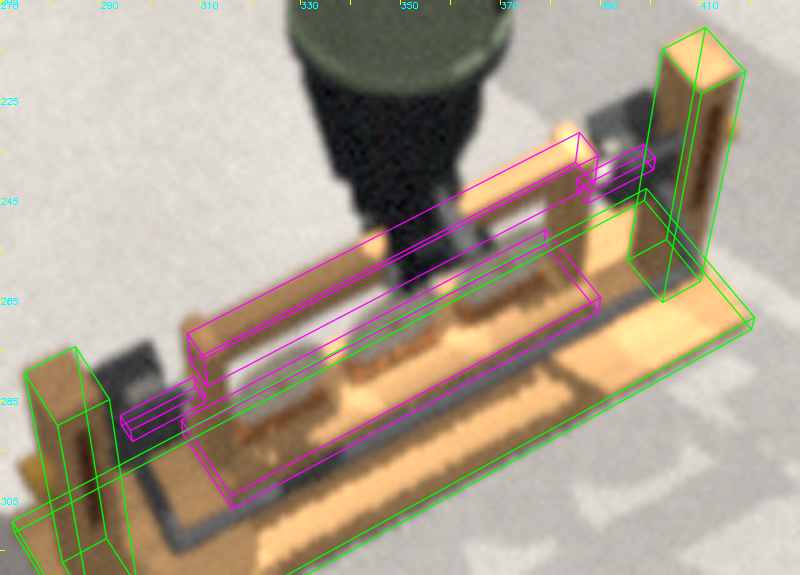

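Floor confirmed: about 22 N with no movement at a reported z of 0.1249. The moment about the jaw axis is only 0.2–0.4 N m, where a single seated pin would give about 3 N m, so both pins are carrying load. The overlay also shows the rack level. Now relaxing the press before letting go.

Request:
arm_command(
  commands=[
    {"dx": -0.02, "dy": -0.02, "dz": 0, "twist": 0},
    {"dx": -0.02, "dy": -0.02, "dz": 0, "twist": 0},
    {"dx": -0.02, "dy": -0.02, "dz": 0, "twist": 0},
    {"dx": -0.02, "dy": -0.02, "dz": 0, "twist": 0},
  ],
)

```text
clock: 21.3
position: [0.6506, 0.0304, 0.1251]
tool_rot: [1.632, 1.562, 0.241]
force: [0.1, 0.4, -0.7]
grip_width: 0.0147
```

Request:
arm_command(
  commands=[
    {"dx": 0, "dy": 0, "dz": 0, "twist": 0},
    {"dx": 0, "dy": 0, "dz": 0, "twist": 0},
    {"dx": 0, "dy": 0, "dz": 0, "twist": 0},
    {"dx": 0, "dy": 0, "dz": 0, "twist": 0},
    {"dx": 0, "dy": 0, "dz": 0, "twist": 0},
    {"dx": 0, "dy": 0, "dz": 0, "twist": 0},
    {"dx": 0, "dy": 0, "dz": 0, "twist": 0},
    {"dx": 0, "dy": 0, "dz": 0, "twist": 0},
  ],
  grip=-1,
)

```text
clock: 21.97
position: [0.6506, 0.0304, 0.125]
tool_rot: [1.636, 1.562, 0.245]
force: [0.7, -0.0, -0.1]
grip_width: 0.0853
```

```bash
python3 -c "
from h import *
st()
cv2.imwrite('pics/scene18.png',imaging.grab_frame('scene')[:,:,::-1])
crop('pics/scene18.png',270,205,160,115,5,'pics/s18.png')
"
```

```text
t 21.97 pos [0.6506 0.0304 0.125 ] F [ 0.73 -0.   -0.13] M [-0.04 -0.02 -0.01] w 0.0853 q [-0.38  0.68  0.39  1.62 -0.31  0.89  0.3 ]
```

View pics/s18.png

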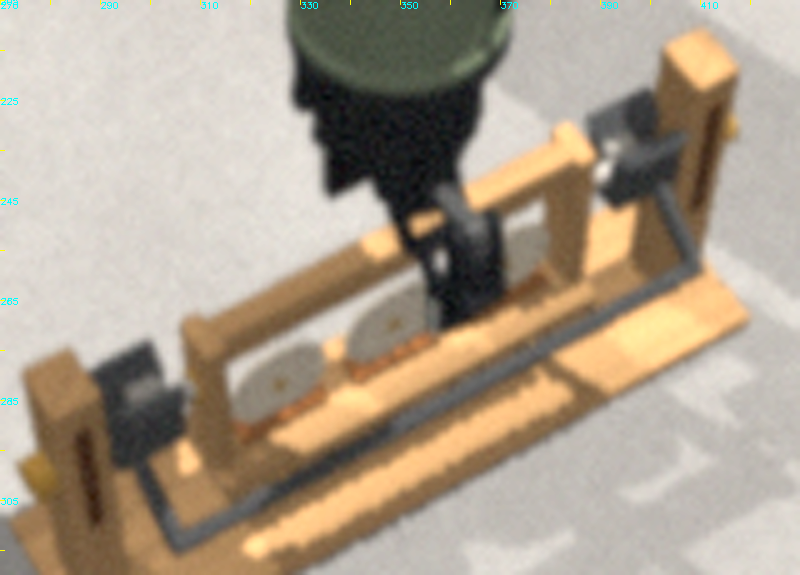

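The fingers are open and the rack hangs in the same place. Withdrawing upwards.

Request:
arm_command(
  commands=[
    {"dx": -0.5, "dy": 0, "dz": 0, "twist": 0},
    {"dx": -1.5, "dy": 0, "dz": 0, "twist": 0},
    {"dx": -3, "dy": 0, "dz": 0, "twist": 0},
    {"dx": -4.5, "dy": 0, "dz": 0, "twist": 0},
    {"dx": -6, "dy": 0, "dz": 0, "twist": 0},
    {"dx": -8, "dy": 0, "dz": 0, "twist": 0},
    {"dx": -10, "dy": 0, "dz": 0, "twist": 0},
    {"dx": -12, "dy": 0, "dz": 0, "twist": 0},
    {"dx": -12, "dy": 0, "dz": 0, "twist": 0},
    {"dx": -12, "dy": 0, "dz": 0, "twist": 0},
  ],
)

```text
clock: 22.85
position: [0.65, 0.03, 0.2469]
tool_rot: [1.62, 1.559, 0.229]
force: [-0.2, 0.4, -0.8]
grip_width: 0.0858
```

```bash
python3 -c "
from h import *
st()
for n in('scene','top'): cv2.imwrite(f'pics/{n}19.png',imaging.grab_frame(n)[:,:,::-1])
crop('pics/scene19.png',270,205,160,115,5,'pics/s19.png')
a=cv2.imread('pics/scene18.png').astype(int);b=cv2.imread('pics/scene19.png').astype(int)
"
```

```text
t 22.85 pos [0.65   0.03   0.2469] F [-0.22  0.38 -0.81] M [ 0.03  0.03 -0.01] w 0.0858 q [-0.42  0.56  0.44  1.51 -0.26  1.12  0.26]
```

View pics/s19.png

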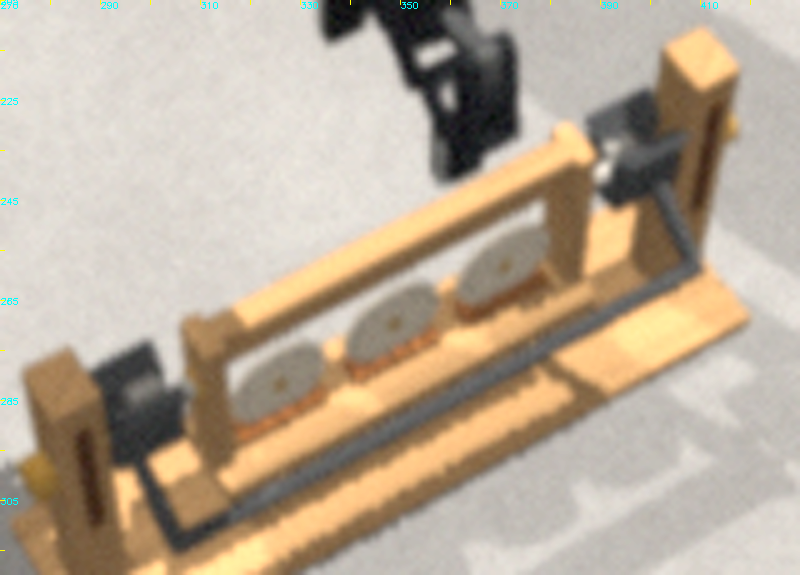

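View pics/top19.png

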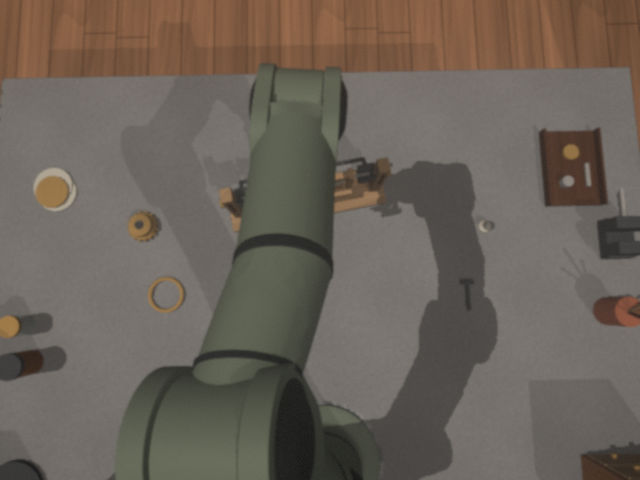

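The rack hangs level between the posts, with its ends at scene pixels (310,272) and (384,232), the same as before release. The bystanders have not moved. Handing in.

```bash
python3 -c "
from workcell import order; print(order.job_done())"
```

```text
the job is handed in; nothing more can be done
None
```

The rack is hanging on the stand and the job is handed in, at about 23 s on the clock. No verdict was reported.

**What I did**
- I gripped the rack by its top rail, lifted it and lined it up between the posts.
- I lowered it in small steps and pressed past the rollers with roughly 13 N in total.
- I then felt a hard floor, which puts the pins' home about 10 mm above the hooks' midpoint.

**Last checks**
- **Seating:** The rack stayed put under about 22 N of press. The moment about the jaw axis was only 0.2–0.4 N m, where a single seated pin would give about 3 N m, so I judged both pins home. This rests on touch: the saddles can't be seen in the pictures.
- **After letting go:** The rack looked level and had not moved between the pictures before and after release. The gripper is clear above it, reading close to zero force.
- **Other things on the bench:** The housing, knob, key and bezel were in the same places in the top picture.

**What disagreed or went wrong**
- **Missed first grasp:** The fingertips stand about 33 mm higher than the stated tool geometry implies, so the first grasp closed on nothing above the rail.
- **Hard touch:** While checking that height I briefly pressed the rail top with about 61 N on the bench, before the rack was near the stand. It is under the 120 N wrist limit, but harder than I meant.
- **Stand position:** By feel, the hook slots were about 2 mm further along x than the camera estimate. I corrected for that on the way down.

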